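Reload the specimen bottles in reverse order

TASK

Move the four specimen bottles from the grey rack to the white rack in reverse order: the bottle that starts nearest the grey rack's black end goes into the cell farthest from the white rack's black end, and so on along the row, so that the one that starts farthest from the black end finishes nearest to it. Stand each bottle upright on the floor of its own cell, with no bottle ever tipped over, and leave the brown bottle, the culture dishes and the slide box where they are.

Things in the scene. Friction and masses are not known exactly. Their poses are not given: they have to be found in the camera images.
- grey_rack: grey fixed rack, 66 x 268 mm, turned any way round; four open cells in a row along its y, centres at y = +90, +30, -30, -90 mm, x = 0. Cells 54 x 54 mm inside, floor 5 mm above the bench, walls 6 mm thick and 28 mm high. A black block, 34 mm high, marks its +y end only. Origin on the bench under the middle of the cells, z up. Starts with a bottle on a coloured pad in each cell.
- white_rack: white fixed rack, 66 x 268 mm, turned any way round; four open cells in a row along its y, centres at y = +90, +30, -30, -90 mm, x = 0. Cells 54 x 54 mm inside, floor 5 mm above the bench, walls 6 mm thick and 28 mm high. A black block, 34 mm high, marks its +y end only. Origin on the bench under the middle of the cells, z up. Empty at the start.
- red_bottle: small specimen bottle with a red screw cap, clear body 28 mm in diameter, cap 32 mm in diameter over the top 20 mm, 90 mm tall in all, about 45 g, closed and rigid. Origin at the centre of its underside, z up along its axis.
- green_bottle: small specimen bottle with a green screw cap, clear body 28 mm in diameter, cap 32 mm in diameter over the top 20 mm, 90 mm tall in all, about 45 g, closed and rigid. Origin at the centre of its underside, z up along its axis.
- blue_bottle: small specimen bottle with a blue screw cap, clear body 28 mm in diameter, cap 32 mm in diameter over the top 20 mm, 90 mm tall in all, about 45 g, closed and rigid. Origin at the centre of its underside, z up along its axis.
- yellow_bottle: small specimen bottle with a yellow screw cap, clear body 28 mm in diameter, cap 32 mm in diameter over the top 20 mm, 90 mm tall in all, about 45 g, closed and rigid. Origin at the centre of its underside, z up along its axis.
- red_pad: red square plastic pad 50 x 50 x 4 mm, fixed on the floor of one cell of the grey rack; the bottle with the red cap stands on it at the start, so the pad keeps showing which cell that bottle came from (bottle underside 9 mm above the bench). Origin at the centre of the pad's underside.
- green_pad: green square plastic pad 50 x 50 x 4 mm, fixed on the floor of one cell of the grey rack; the bottle with the green cap stands on it at the start, so the pad keeps showing which cell that bottle came from (bottle underside 9 mm above the bench). Origin at the centre of the pad's underside.
- blue_pad: blue square plastic pad 50 x 50 x 4 mm, fixed on the floor of one cell of the grey rack; the bottle with the blue cap stands on it at the start, so the pad keeps showing which cell that bottle came from (bottle underside 9 mm above the bench). Origin at the centre of the pad's underside.
- yellow_pad: yellow square plastic pad 50 x 50 x 4 mm, fixed on the floor of one cell of the grey rack; the bottle with the yellow cap stands on it at the start, so the pad keeps showing which cell that bottle came from (bottle underside 9 mm above the bench). Origin at the centre of the pad's underside.
- brown_bottle: bystander: brown reagent bottle with a red cap, 60 mm in diameter, 120 mm tall, standing on the bench. Origin at the centre of its underside.
- dish_stack: bystander: stack of three culture dishes in one piece, 89 mm in diameter, 39 mm tall. Origin at the centre of its underside.
- slide_box: bystander: closed green slide box with a pale label, 85 x 60 x 34 mm. Origin at the centre of its underside.
Mind the look-alikes: they are no part of the job. Leave any pink look-alike of the green_bottle alone.

How it is judged:
By the outcome, as a careful person would: the job done as asked, in the order asked, and still so for the second after the job is handed in, with the robot touching nothing.
It also fails if it takes over 110 s, if anything falls off the work surface, if the arm or the gripper's body presses on something with over 40 N, if the wrist force passes 120 N, or if a joint passes its speed limit or range.

ROBOT

A 6-joint arm with a two-finger parallel gripper is mounted at the origin on the work surface. World frame = base frame: x ahead of the robot, y to its left, z up, the work surface at z = 0. Lengths are in m, angles in rad, forces in N, time in s.
With the tool pointing down it reaches from about 0.35 to 0.875 m from the base axis. Payload 15.5 kg.
Tool frame: the origin (TCP) lies between the finger pads; the fingertips stand 19 mm ahead of it and the grasp point (between the pads) is the TCP; z points along the fingers, y is the direction in which the jaws open and shut (so a half turn about z gives the same grasp; the last joint's range is limited). The gripper opens to 85 mm and grips with 20 to 120 N. Pads are 22 mm wide; open, the fingers measure 114 mm over their backs; the gripper's body (76 mm by 85 mm) begins 54 mm behind the grasp point. The pads swing forward as they close: fully open they stand 13 mm farther back than shut.
Start: joints at [-1.401, 0.494, 1.345, -0, 1.302, -0.096], TCP at [0.164, -0.603, 0.218] pointing down, gripper open.
Joint ranges: [-2.91, 2.91], [-0.82, 2.16], [0.22, 2.67], [-1.22, 4.37], [0.12, 2.79], [-3.08, 3.08]. Speed limits (rad/s): [1.89, 1.89, 2.57, 3.01, 3.01, 3.01].

INTERFACE

Orientations are given as a rotation vector (axis times angle).
In Python, from plant import sense, snapshot, camera_model, hand_in, trace gives the robot as it stands.
- The arm moves only by the tool send_rows, never from a script. Its argument "series" is a list that holds one entry, the list of rows, each a list of 7 numbers: the shift along the world's x, y, z scaled (see below), then the turn, a rotation vector about the world's x, y, z scaled (see below), then the closure, from 0 (fully open) to 1 (shut). A call has 1 to 12 rows; each row shifts and turns the commanded pose from where the row before left it; what a row does not reach is not made up. The controller multiplies each number of a shift by 0.05 m and each number of a turn by 360 degrees. A row lasts 1/10 s, in which the tool goes at most 50 mm and 8.59 degrees, less where a joint would pass 70% of its speed; a pose out of reach is approached as far as the arm can. A call with a number of a shift or a turn outside -1 to 1 is refused whole. A call with a gripper value outside its range is refused whole. The fingers move at their own pace and stop on an object; "force" is the grip in N (left out, the last holds). Time passes only in rows, so rows that do not move let the fingers close. It gives the time, the measured TCP pose, the force and the opening at its end, in the units of the state.
- sense(): the state, without advancing time (a new reading comes with each control period).
- snapshot(name): name is "side" or "top"; returns the picture (480x640x3 uint8, red, green, blue); there is no depth.
- camera_model(name): a dict with "K" (3x3 intrinsics, pixels), "extrinsics" (4x4, takes a point from camera to world coordinates). Camera axes: x right, y down, z forward; pixel columns grow to the right and rows downward; lengths in m; the calibration is good to about 2 mm. A picture is of the moment at which its call begins. camera_model takes no time and is no camera call.
- hand_in(): hands the job in, once; it reports no verdict.
Trained networks look in the newest picture that a camera, given by its name, has taken for a name from the list of things; names that differ only in an ending like _2 or _b are one class to them, and where a whole thing is asked for, a point or a joint stands for the part that bears it (a point fixed in the world has none). Each returns a list of dicts, best first, with "score" (0 to 1); they miss things now and then, are a little off and sometimes report something else, mostly with a low value. They report only what shows in the picture. A call takes as long as a camera call. They do not tell look-alikes from the thing itself.
- trace(thing, camera): "mask" (480x640 bool, what is visible of it) and "extent" ([centre column, centre row, width, height] in pixels, round what is visible of it).
The state is a dict: "clock": time; "joint_pos": joint angles; "qd": joint speeds; "tau": joint torques, N m; "position": TCP position; "tcp_rot": TCP orientation; "ft_force": force on the tool from outside, world axes, zero at the start; "moment": the same for the moment, N m; "finger_gap": finger opening in m.
Only numpy, scipy, OpenCV 4.12 (cv2) and the standard library are available. Lean on these libraries where they do the work, as an engineer would, in place of code of your own. Each camera call takes 0.05 s, during which the arm holds its last target.

## Working session

There is one attempt and no reset: what is moved stays moved. The work goes in short steps, Python scripts to look and compute and a tool call to move; the robot and the scene stay as the last step left them, time stands still between calls to the robot, and variables do not carry over. Pictures are saved under pics/ and viewed, and the job is handed in when it is done.

Besides the shell and the picture viewer there is one more tool, called after "Call:" as name(argument=value, ...) on one line, values as JSON. send_rows: Moves the arm, as the interface text tells. Shifts and turns lie within -1 to 1; 1 stands for 0.05 m of shift or 360 degrees of turn. Its arguments: {"type":"object","properties":{"series":{"type":"array"},"force":{"type":"number"}},"required":["series"]}

```bash
ls; mkdir -p pics; python3 - <<'E'
from plant import *
import cv2,numpy as np
np.set_printoptions(precision=4,suppress=True)
print(sense())
for n in("side","top"):
    cv2.imwrite(f"pics/{n}0.png",snapshot(n)[:,:,::-1]); m=camera_model(n); print(n,np.array(m["K"]),np.array(m["extrinsics"]))
E
```

```text
pics
{'clock': 0.0, 'joint_pos': array([-1.4005,  0.4942,  1.3461,  0.    ,  1.3025, -0.0955]), 'qd': array([-0.0006,  0.0012, -0.0018,  0.0012, -0.001 ,  0.0004]), 'tau': array([ -0.0027, -88.2165, -38.3883,  -0.0005,   0.0099,   0.    ]), 'position': array([ 0.1641, -0.6027,  0.2173]), 'tcp_rot': array([-3.1127, -0.4161,  0.0001]), 'ft_force': array([ 0.2321, -0.2381,  0.4494]), 'moment': array([ 0.0006,  0.068 , -0.0267]), 'finger_gap': 0.08511308445034747}
side [[494.3105   0.     306.844 ]
 [  0.     494.3105 245.0033]
 [  0.       0.       1.    ]] [[-0.878  -0.2731  0.393   0.0869]
 [-0.4782  0.4659 -0.7445  0.9915]
 [ 0.0203 -0.8416 -0.5397  0.7463]
 [ 0.      0.      0.      1.    ]]
top [[538.3278   0.     325.2549]
 [  0.     538.3278 247.2159]
 [  0.       0.       1.    ]] [[ 0.0197 -0.9981  0.0584  0.5139]
 [-0.9997 -0.0205 -0.0133  0.0006]
 [ 0.0145 -0.0581 -0.9982  1.3033]
 [ 0.      0.      0.      1.    ]]
```

View pics/side0.png

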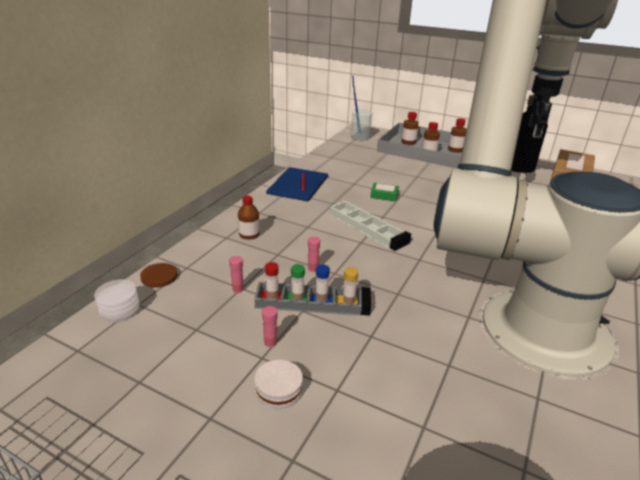

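View pics/top0.png

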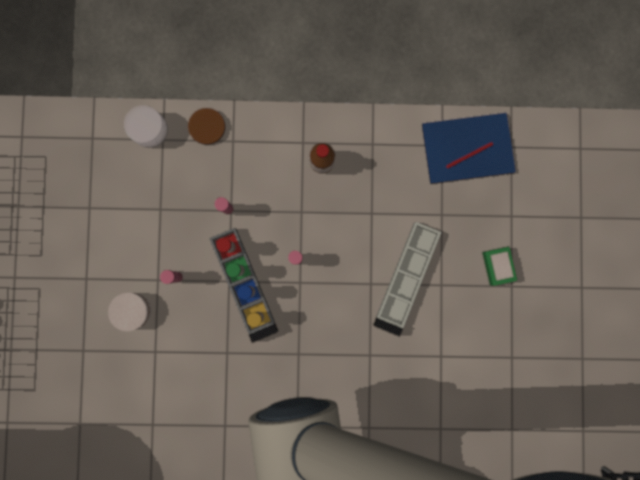

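```bash
cat > h.py <<'E'
import numpy as np,cv2
from plant import *
np.set_printoptions(precision=4,suppress=True)
def proj(c,P):
    m=camera_model(c);K=np.array(m["K"]);T=np.linalg.inv(np.array(m["extrinsics"]))
    P=np.asarray(P,float).reshape(-1,3)
    q=(P@T[:3,:3].T+T[:3,3])@K.T
    return q[:,:2]/q[:,2:]
def ray(c,uv):
    m=camera_model(c);K=np.array(m["K"]);E=np.array(m["extrinsics"])
    d=E[:3,:3]@np.linalg.solve(K,[uv[0],uv[1],1]);return E[:3,3],d
def onz(c,uv,z):
    o,d=ray(c,uv);return o+d*(z-o[2])/d[2]
def tri(u1,u2):
    A=np.zeros((3,3));b=np.zeros(3);rs=[ray("top",u1),ray("side",u2)]
    for o,d in rs:
        d=d/np.linalg.norm(d);M=np.eye(3)-np.outer(d,d);A+=M;b+=M@o
    p=np.linalg.solve(A,b)
    g=[np.linalg.norm(np.cross(p-o,d/np.linalg.norm(d))) for o,d in rs]
    return p,sum(g)
E
python3 - <<'E'
from h import *
import pickle
D={}
for c in("side","top"):
    im=snapshot(c);D[c]=im
    for t in ["grey_rack","white_rack","red_bottle","green_bottle","blue_bottle","yellow_bottle","red_pad","yellow_pad","brown_bottle","dish_stack","slide_box"]:
        r=trace(t,c);D[c,t]=r
        print(c,t,[(round(x["score"],2),np.round(x["extent"],1).tolist()) for x in r[:4]])
pickle.dump(D,open("d.pkl","wb"))
for c in("side","top"):
    o=D[c].copy()
    for k,v in D.items():
        if isinstance(k,tuple) and k[0]==c:
            for r in v[:1]:
                cs,_=cv2.findContours(r["mask"].astype(np.uint8),0,2);cv2.drawContours(o,cs,-1,(255,0,255),1)
    x0,y0=(220,170) if c=="side" else (150,190)
    cv2.imwrite(f"pics/m_{c}.png",cv2.resize(o[y0:y0+190,x0:x0+310,::-1],None,fx=2.5,fy=2.5,interpolation=2))
E
```

```text
side grey_rack [(0.95, [312.2, 300.6, 116.4, 33.7]), (0.33, [245.8, 220.9, 23.6, 43.1]), (0.26, [318.7, 299.3, 18.6, 10.0])]
side white_rack [(0.72, [371.5, 225.9, 78.2, 53.4])]
side red_bottle [(0.74, [272.1, 279.0, 12.4, 39.6])]
side green_bottle [(0.95, [236.8, 275.1, 14.3, 36.7]), (0.91, [270.8, 326.5, 12.6, 43.3]), (0.82, [299.6, 281.4, 17.2, 36.4]), (0.72, [313.4, 254.6, 11.2, 38.6])]
side blue_bottle [(0.81, [320.2, 286.8, 16.0, 38.6])]
side yellow_bottle [(0.64, [349.4, 285.4, 12.8, 42.8])]
side red_pad []
side yellow_pad [(0.59, [345.9, 299.3, 21.9, 2.8])]
side brown_bottle [(0.89, [247.2, 220.4, 21.6, 45.5])]
side dish_stack [(0.84, [277.6, 385.8, 48.8, 51.7])]
side slide_box [(0.88, [384.4, 193.7, 26.3, 16.5])]
top grey_rack [(0.95, [242.7, 286.6, 66.8, 112.8]), (0.54, [237.6, 268.3, 27.8, 27.0])]
top white_rack [(0.82, [407.4, 278.4, 70.2, 115.7])]
top red_bottle [(0.48, [228.5, 245.6, 21.2, 13.2]), (0.43, [246.5, 292.1, 15.8, 10.4])]
top green_bottle [(0.78, [226.9, 207.4, 14.1, 21.4]), (0.7, [235.0, 270.8, 19.8, 8.9]), (0.65, [293.8, 259.5, 15.1, 18.7]), (0.6, [171.1, 275.0, 26.1, 14.7])]
top blue_bottle [(0.68, [246.8, 293.4, 15.3, 10.7])]
top yellow_bottle [(0.56, [257.0, 319.7, 13.8, 18.6])]
top red_pad [(0.45, [229.3, 247.2, 23.5, 26.4])]
top yellow_pad [(0.75, [257.1, 315.4, 23.8, 21.8]), (0.59, [226.1, 244.8, 25.6, 16.5])]
top brown_bottle [(0.64, [323.6, 159.2, 26.7, 30.5])]
top dish_stack [(0.78, [128.1, 312.5, 44.2, 36.3]), (0.39, [243.8, 284.8, 63.7, 112.8])]
top slide_box [(0.96, [501.6, 266.4, 38.9, 41.3]), (0.51, [127.9, 312.9, 41.2, 38.9])]
```

View pics/m_side.png

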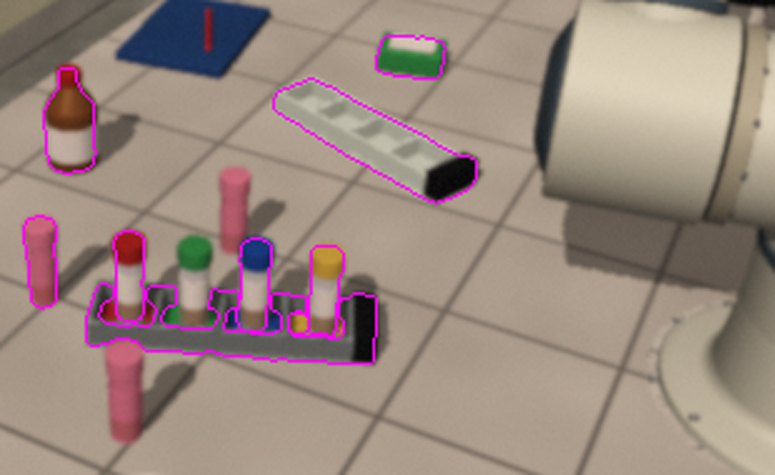

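View pics/m_top.png

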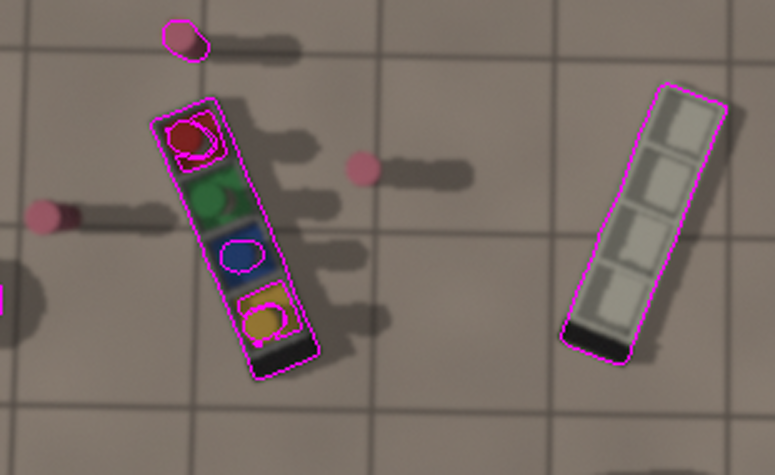

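```bash
cat > fit.py <<'E'
from h import *
import pickle
from scipy.optimize import minimize,least_squares
D=pickle.load(open("d.pkl","rb"))
def box(x0,x1,y0,y1,h):return np.array([[x,y,z] for x in(x0,x1) for y in(y0,y1) for z in(0,h)])
B=np.vstack([box(-.033,.033,-.123,.123,.028),box(-.033,.033,.123,.145,.034)])
def place(p,B,z=0):
    c,s=np.cos(p[2]),np.sin(p[2]);return np.c_[p[0]+c*B[:,0]-s*B[:,1],p[1]+s*B[:,0]+c*B[:,1],B[:,2]+z]
def rast(c,p,S=4):
    h=cv2.convexHull((proj(c,place(p,B))*16*S).astype(np.float32)).astype(np.int32)
    m=np.zeros((480*S,640*S),np.uint8);cv2.fillConvexPoly(m,h,1,shift=4);return m
def bottle_xy(): pass
def fit(t,p0,cams):
    M={c:cv2.resize(D[c,t][0]["mask"].astype(np.float32),None,fx=4,fy=4,interpolation=1)>.5 for c in cams}
    def cost(p):
        return sum(1-(lambda a:(a&M[c]).sum()/(a|M[c]).sum())(rast(c,p).astype(bool)) for c in cams)
    r=minimize(cost,p0,method="Nelder-Mead",options=dict(initial_simplex=np.array(p0)+np.array([[0,0,0],[.01,0,0],[0,.01,0],[0,0,.1]]),xatol=2e-4,fatol=1e-4))
    return r.x,r.fun
for t,far,blk in(("grey_rack",(225,237),(263,333)),("white_rack",(427,230),(389,327))):
    a=onz("top",far,.028);b=onz("top",blk,.03);d=b-a
    th=np.arctan2(-d[0],d[1]);c=(a+b)/2
    for cams in(("top",),("side",),("top","side")):
        print(t,cams,*fit(t,[c[0],c[1],th],cams))
# caps
H={"red":[(0,8),(172,180)],"green":[(45,80)],"blue":[(105,125)],"yellow":[(18,30)]}
E
python3 fit.py; python3 - <<'E'
import cv2
for n,(x,y,w,h) in {"side0":(250,240,120,80),"top0":(200,225,90,120)}.items():
    i=cv2.imread(f"pics/{n}.png");cv2.imwrite(f"pics/z_{n}.png",cv2.resize(i[y:y+h,x:x+w],None,fx=5,fy=5,interpolation=2))
E
```

```text
grey_rack ('top',) [0.5052 0.1788 1.9941] 0.5929495448347031
grey_rack ('side',) [0.5058 0.1856 1.9849] 0.39930811546532075
grey_rack ('top', 'side') [0.5061 0.1809 1.9819] 1.0379352856893624
white_rack ('top',) [ 0.526  -0.2174  1.2045] 0.03866821782726715
white_rack ('side',) [ 0.5275 -0.2091  1.1794] 0.04427601344399479
white_rack ('top', 'side') [ 0.5268 -0.2159  1.1996] 0.18293854978448243
```

View pics/z_top0.png

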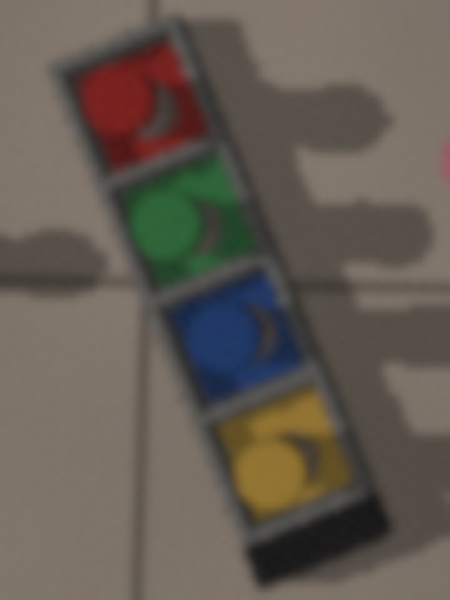

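View pics/z_side0.png

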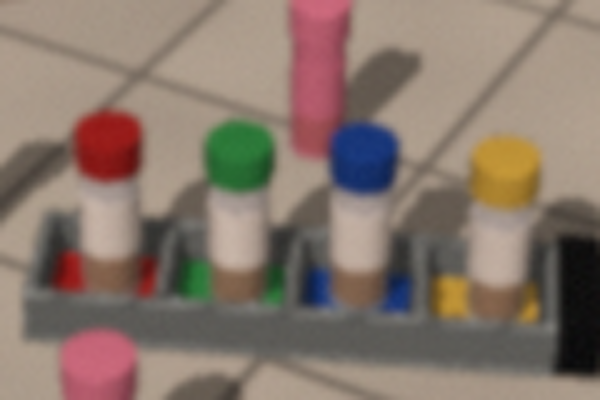

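```bash
cat >> h.py <<'E'
def box(x0,x1,y0,y1,h):return np.array([[x,y,z] for x in(x0,x1) for y in(y0,y1) for z in(0,h)])
B=np.vstack([box(-.033,.033,-.123,.123,.028),box(-.033,.033,.123,.145,.034)])
def place(p,B,z=0):
    B=np.asarray(B,float).reshape(-1,3)
    c,s=np.cos(p[2]),np.sin(p[2]);return np.c_[p[0]+c*B[:,0]-s*B[:,1],p[1]+s*B[:,0]+c*B[:,1],B[:,2]+z]
def overlay(im,c,p,col=(255,0,255),S=5):
    e=[(0,1),(2,3),(4,5),(6,7),(0,2),(1,3),(4,6),(5,7),(0,4),(1,5),(2,6),(3,7)]
    q=proj(c,place(p,B));
    for o in(0,8):
        for i,j in e:
            cv2.line(im,*[tuple(int(v) for v in (q[k+o]+.5)*S*16) for k in(i,j)],col,1,cv2.LINE_AA,4)
    for y in(.09,.03,-.03,-.09):
        cc=proj(c,place(p,[[x,y+dy,.028] for x,dy in((-.027,-.027),(-.027,.027),(.027,.027),(.027,-.027))]))
        cv2.polylines(im,[((cc+.5)*S*16).astype(np.int32)],True,col,1,cv2.LINE_AA,4)
E
cat > o.py <<'E'
from h import *
import pickle
D=pickle.load(open("d.pkl","rb"))
G=[.5052,.1788,1.9941];G=[0.507,.1795,1.985];W=[.526,-.2174,1.2045]
for c,(x,y,w,h),(x2,y2,w2,h2) in(("top",(200,225,90,120),(365,220,90,120)),("side",(245,260,140,60),(325,190,100,65))):
    im=cv2.resize(D[c],None,fx=5,fy=5,interpolation=2)[:,:,::-1].copy()
    overlay(im,c,G);overlay(im,c,W)
    a=im[5*y:5*y+5*h,5*x:5*x+5*w];b=im[5*y2:5*y2+5*h2,5*x2:5*x2+5*w2]
    if c=="top": o=np.hstack([a[:, 50:],b[:, :400]])
    else: o=np.vstack([a,np.pad(b,((0,0),(0,200),(0,0)))])
    cv2.imwrite(f"pics/o_{c}.png",o[:600,:800])
print(proj("side",[[0,0,0],sense()["position"]]))
E
python3 o.py
```

```text
[[545.8994 329.8067]
 [531.8083 139.9863]]
```

View pics/o_top.png

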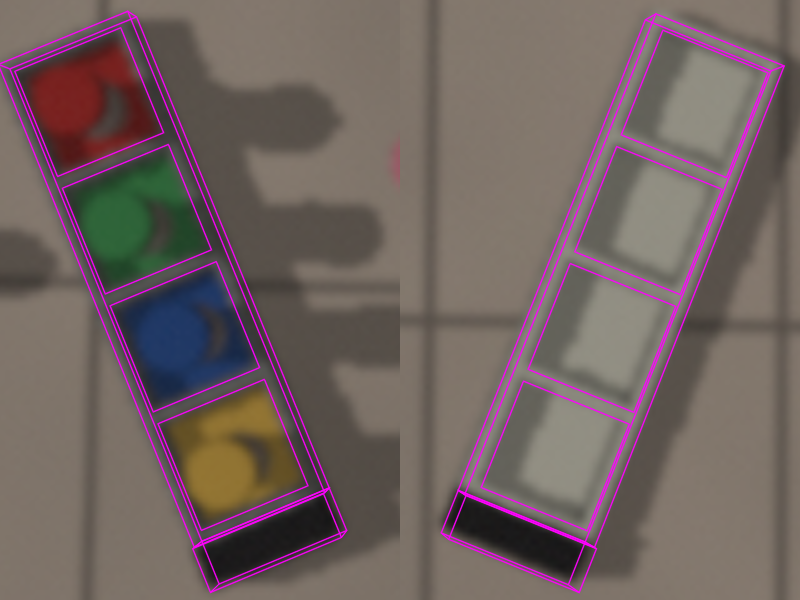

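View pics/o_side.png

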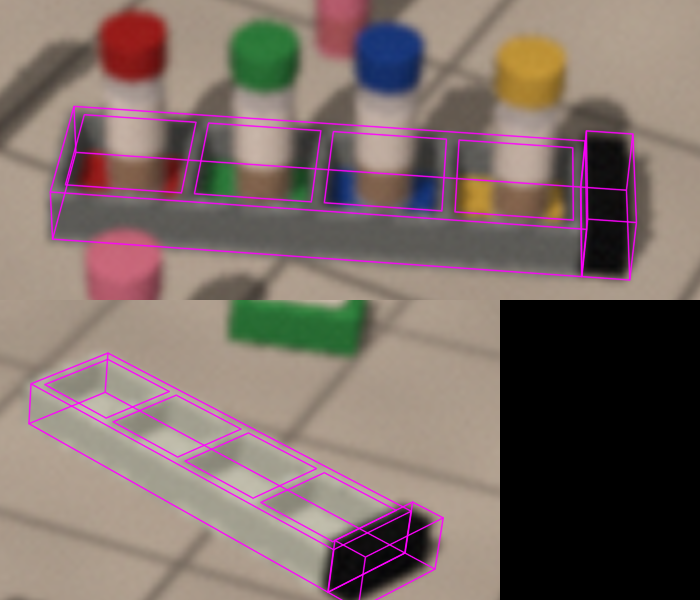

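```bash
cat > caps.py <<'E'
from h import *
import pickle,sys
H={"red":[(0,8),(172,180)],"green":[(45,85)],"blue":[(105,125)],"yellow":[(18,30)],"pink":[(165,176)]}
D=pickle.load(open("d.pkl","rb"))
def comp(c,cols,roi):
    im=cv2.cvtColor(D[c],cv2.COLOR_RGB2HSV);m=np.zeros(im.shape[:2],bool)
    for a,b in cols:m|=(im[...,0]>=a)&(im[...,0]<=b)
    m&=(im[...,1]>110)&(im[...,2]>60)
    z=np.zeros_like(m);x,y,w,h=roi;z[y:y+h,x:x+w]=m[y:y+h,x:x+w]
    n,l,s,ct=cv2.connectedComponentsWithStats(z.astype(np.uint8));i=1+np.argmax(s[1:,4]);return s[i],ct[i],l==i
G=[0.506,.1815,1.983]
# side: cap bounding box
for k,y in zip(("yellow","blue","green","red"),(.09,.03,-.03,-.09)):
    e=place(G,[[0,y,.09]]);u=proj("side",e)[0]
    s,ct,_=comp("side",H[k],(int(u[0])-14,int(u[1])-16,28,25))
    # top: predict, hough circle on cap
    ut=proj("top",place(G,[[0,y,.099]]))[0]
    g=cv2.resize(cv2.cvtColor(D["top"],cv2.COLOR_RGB2GRAY),None,fx=5,fy=5,interpolation=2)
    x0,y0=int(ut[0])-14,int(ut[1])-14
    cr=cv2.resize(D["top"],None,fx=5,fy=5,interpolation=2)[y0*5:y0*5+140,x0*5:x0*5+140].max(2)
    ci=cv2.HoughCircles(cr,cv2.HOUGH_GRADIENT,1,200,param1=60,param2=8,minRadius=32,maxRadius=42)
    c=ci[0][0];tu=(x0+(c[0]+.5)/5-.5,y0+(c[1]+.5)/5-.5)
    p,g=tri(tu,(s[0]+s[2]/2-.5,s[1]+3.5))   # top-face centre approx 
    print(k,"side box",s,"top",np.round(tu,1),c[2]/5,"pred",np.round(ut,1),"cap top xyz",p,"gap",round(g,4),"cell",e[0,:2],"top@.099",onz("top",tu,.099)[:2])
for t,s in(((223,205),(237,261)),((170,276),(269,313)),((295,258),(314,242))):
    print("pink",*tri(t,s))
E
python3 caps.py
```

```text
yellow side box [344 267  14  15 179] top [253.5 320.3] 6.7599998 pred [251.4 318. ] cap top xyz [0.4205 0.1414 0.099 ] gap 0.0042 cell [0.4235 0.1454] top@.099 [0.4186 0.1406]Traceback (most recent call last):
  File "caps.py", line 22, in <module>
    c=ci[0][0];tu=(x0+(c[0]+.5)/5-.5,y0+(c[1]+.5)/5-.5)
      ~~^^^
TypeError: 'NoneType' object is not subscriptable
```

```bash
python3 - <<'E'
from h import *
G=[0.506,.1815,1.983]
for k,t,s,y in(("yellow",(254,320.6),(350.7,269.7),.09),("blue",(244,293),(322.3,267.1),.03),("green",(233,270.6),(297.6,266.7),-.03),("red",(223.2,244.6),(271,264.6),-.09)):
    p,g=tri(t,s);print(k,p,"gap",round(g,4),"cell",place(G,[[0,y,0]])[0,:2],"top",onz("top",t,.099)[:2],"side",onz("side",s,.099)[:2])
for t,s in(((223,205),(237,261)),((170,276),(269,313)),((295,258),(314,242))):
    print("pink",*tri(t,s))
W=[.5265,-.214,1.198]
print("W",place(W,[[0,y,0] for y in(.09,.03,-.03,-.09)]))
from scipy.spatial.transform import Rotation as R
print(R.from_rotvec(sense()["tcp_rot"]).as_matrix())
E
```

```text
yellow [0.4203 0.1402 0.1006] gap 0.0049 cell [0.4235 0.1454] top [0.4179 0.1394] side [0.4233 0.1392]
blue [0.4805 0.1639 0.1008] gap 0.0041 cell [0.4785 0.1695] top [0.4785 0.1633] side [0.4835 0.1624]
green [0.5298 0.19   0.1002] gap 0.0044 cell [0.5335 0.1935] top [0.5278 0.1892] side [0.5327 0.1893]
red [0.5868 0.2134 0.1   ] gap 0.0032 cell [0.5885 0.2176] top [0.5855 0.2128] side [0.5892 0.2126]
pink [0.6779 0.2197 0.0821] 0.002665066418255488
pink [0.515  0.3355 0.0776] 0.004327245739274949
pink [0.5606 0.053  0.0819] 0.0027036838839125834
W [[ 0.4427 -0.1812  0.    ]
 [ 0.4986 -0.2031  0.    ]
 [ 0.5544 -0.2249  0.    ]
 [ 0.6103 -0.2468  0.    ]]
[[ 0.9649  0.2626 -0.    ]
 [ 0.2626 -0.9649  0.0001]
 [ 0.     -0.0001 -1.    ]]
```

Call:
send_rows(series=[[[0.7,0.6,0,0,0,0.0117,0],[0.7,0.6,0,0,0,0.0117,0],[0.7,0.6,0,0,0,0,0],[0.7,0.6,0,0,0,0,0],[0.7,0.6,0,0,0,0,0],[0.7,0.6,0,0,0,0,0],[0.7,0.6,0,0,0,0,0],[0,0.8,0,0,0,0,0],[0,0.8,0,0,0,0,0],[0,0.8,0,0,0,0,0]]], force=30)

```text
clock: 2.3
position: [0.4092, -0.2714, 0.2178]
tcp_rot: [3.075, 0.644, 0.0]
ft_force: [0.3, 1.0, 0.4]
finger_gap: 0.0856
```

Call:
send_rows(series=[[[0.022,0.823,0,0,0,0,0],[0.022,0.823,0,0,0,0,0],[0.022,0.823,0,0,0,0,0],[0.022,0.823,0,0,0,0,0],[0.022,0.823,0,0,0,0,0],[0.022,0.823,0,0,0,0,0],[0.022,0.823,0,0,0,0,0],[0.022,0.823,0,0,0,0,0],[0.022,0.823,0,0,0,0,0],[0.022,0.823,0,0,0,0,0],[0,0,0,0,0,0,0],[0,0,0,0,0,0,0]]])

```text
clock: 3.5
position: [0.42, 0.1391, 0.2179]
tcp_rot: [3.074, 0.647, -0.0]
ft_force: [-0.1, -0.3, -0.8]
finger_gap: 0.0854
```

```bash
cat > shot.py <<'E'
from h import *
import sys
n=sys.argv[1];s=sense();p=s["position"];print(s["clock"],p,s["finger_gap"],s["ft_force"])
o=[]
for c in("top","side"):
    im=snapshot(c);u=proj(c,[p])[0].astype(int);
    if len(sys.argv)>2:
        x,y=[(400,260),(330,230)][c=="side"]
    else: x,y=u
    x=int(np.clip(x,80,560));y=int(np.clip(y,80,400))
    o.append(cv2.resize(im[y-80:y+80,x-80:x+80],None,fx=2.5,fy=2.5,interpolation=2))
cv2.imwrite(f"pics/{n}.png",np.hstack(o)[:,:,::-1])
E
python3 shot.py a1
```

```text
3.5 [0.42   0.1391 0.2179] 0.08536511540337033 [-0.0936 -0.2515 -0.7525]
```

View pics/a1.png

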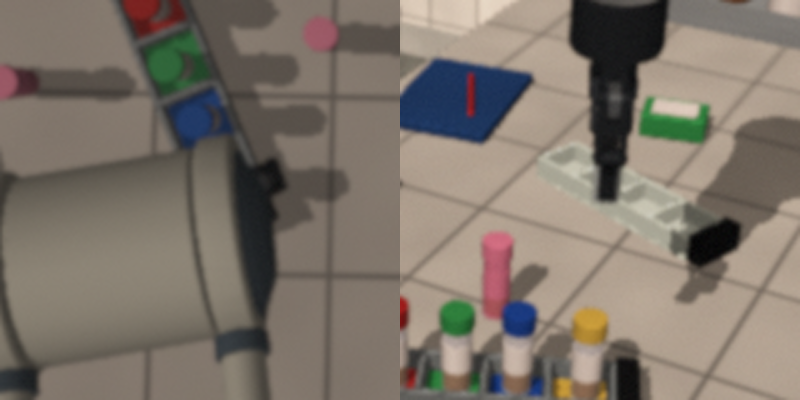

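The crops show the look-alikes for the wanted bottles: three pink ones (top pixels 223,205 / 171,276 / 295,258) and the red-capped brown bottle (322,157). The four I want stand on coloured pads in the grey rack. From the black end they are yellow (254,320), blue (244,293), green (233,271) and red (223,245), and the zoomed crop confirms this. The gripper is now above yellow.

Call:
send_rows(series=[[[0,0,-0.6,0,0,0,0],[0,0,-0.6,0,0,0,0],[0,0,-0.5,0,0,0,0],[0,0,0,0,0,0,0],[0,0,0,0,0,0,0]]])

```text
clock: 4.1
position: [0.4204, 0.1376, 0.1333]
tcp_rot: [3.075, 0.642, -0.001]
ft_force: [1.3, 0.6, -0.7]
finger_gap: 0.0855
```

```bash
python3 shot.py a2
```

```text
4.1 [0.4204 0.1376 0.1333] 0.08549701119555543 [ 1.3365  0.5841 -0.6555]
```

View pics/a2.png

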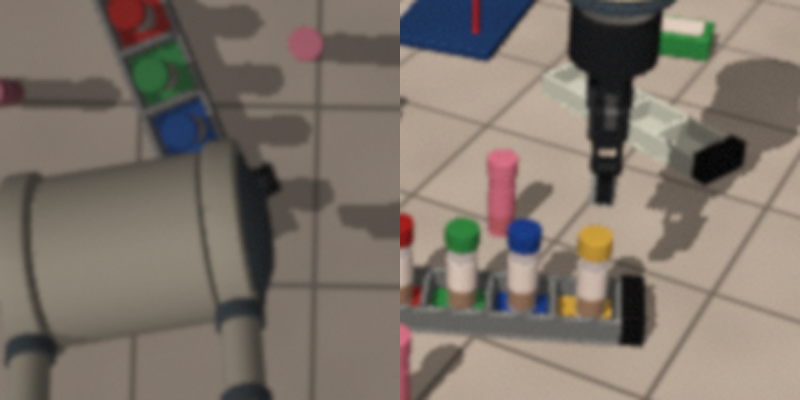

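```bash
python3 - <<'E'
from h import *
p=sense()["position"];d=np.array([-.40,.917,0])
u=proj("side",[p])[0].astype(int);print(u)
for q in(p+.0425*d+[0,0,-.010],p-.0425*d+[0,0,-.010],p+[0,0,-.01],[.4203,.1402,.099],[.42,.138,.099]):
    v=proj("side",[q])[0];print(v,(v-u+80)*2.5+[400,0])
E
```

```text
[352 256]
[352.4254 271.6831] [601.0634 239.2078]
[352.7874 250.2053] [601.9686 185.5132]
[352.6123 260.5965] [601.5307 211.4912]
[351.7444 270.3263] [599.3609 235.8158]
[352.266 269.874] [600.6649 234.6851]
```

```bash
python3 - <<'E'
from h import *
im=snapshot("side")[190:300,300:410]
im=(255*(im/255.)**.45).astype(np.uint8)
cv2.imwrite("pics/a3.png",cv2.resize(im,None,fx=5.4,fy=5.4,interpolation=2)[:,:,::-1])
E
```

```text
(no output)
```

View pics/a3.png

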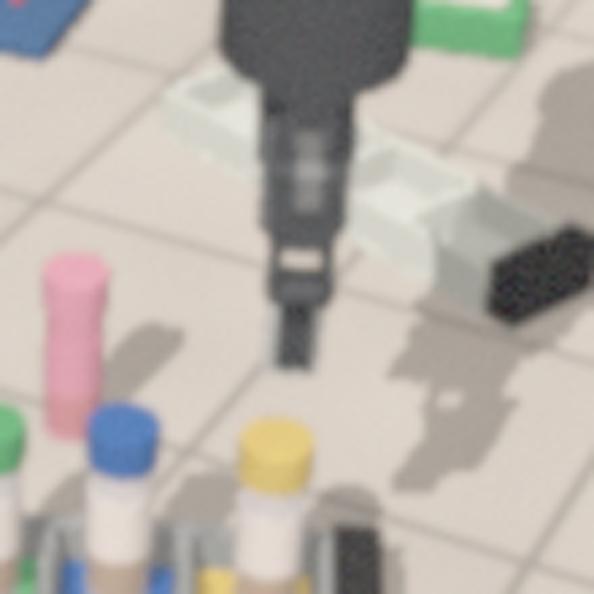

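```bash
python3 - <<'E'
from h import *
p=np.array([.1641,-.6027,.2173]);d=np.array([-.2626,.9649,0])
for s in(1,-1):
  for dz in(0,-.01): print(proj("side",[p+s*.0425*d+[0,0,dz]])[0])
im=cv2.imread("pics/side0.png")[60:190,470:600];im=(255*(im/255.)**.45).astype(np.uint8)
cv2.imwrite("pics/a4.png",cv2.resize(im,None,fx=4.5,fy=4.5,interpolation=2))
im=cv2.imread("pics/a1.png")[:400,400:];im=(255*(im/255.)**.45).astype(np.uint8)
cv2.imwrite("pics/a5.png",im)
E
```

```text
[533.8108 145.1679]
[532.9113 148.3575]
[529.8096 135.4588]
[528.9648 138.538 ]
```

View pics/a4.png

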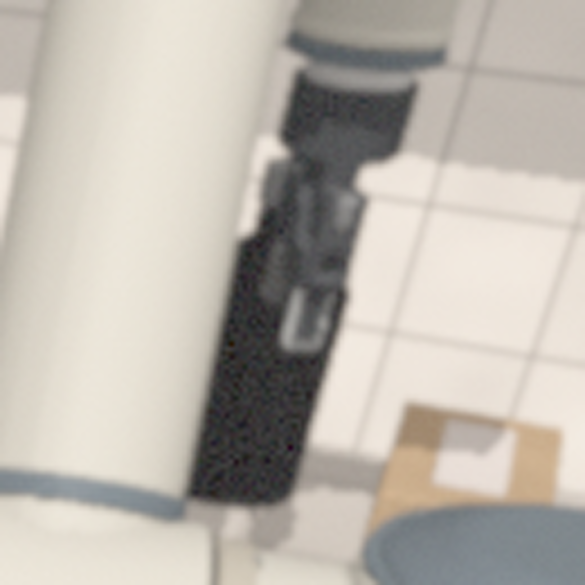

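View pics/a5.png

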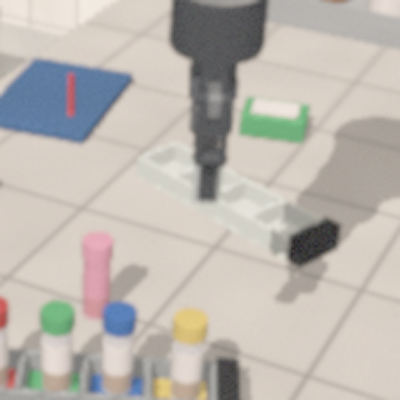

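Call:
send_rows(series=[[[0,0,0,0,0,0,1],[0,0,0,0,0,0,1],[0,0,0,0,0,0,1],[0,0,0,0,0,0,1],[0,0,0,0,0,0,1],[0,0,0,0,0,0,1],[0,0,0,0,0,0,1]]])

```text
clock: 4.95
position: [0.4201, 0.1384, 0.1328]
tcp_rot: [-3.075, -0.644, 0.0]
ft_force: [0.0, -0.6, -0.2]
finger_gap: -0.0001
```

```bash
python3 - <<'E'
from h import *
print(sense()["finger_gap"],sense()["position"])
im=snapshot("side")[190:300,300:410]
im=(255*(im/255.)**.45).astype(np.uint8)
cv2.imwrite("pics/a6.png",cv2.resize(im,None,fx=5.4,fy=5.4,interpolation=2)[:,:,::-1])
E
```

```text
-0.00013277884403976878 [0.4201 0.1384 0.1328]
```

View pics/a6.png

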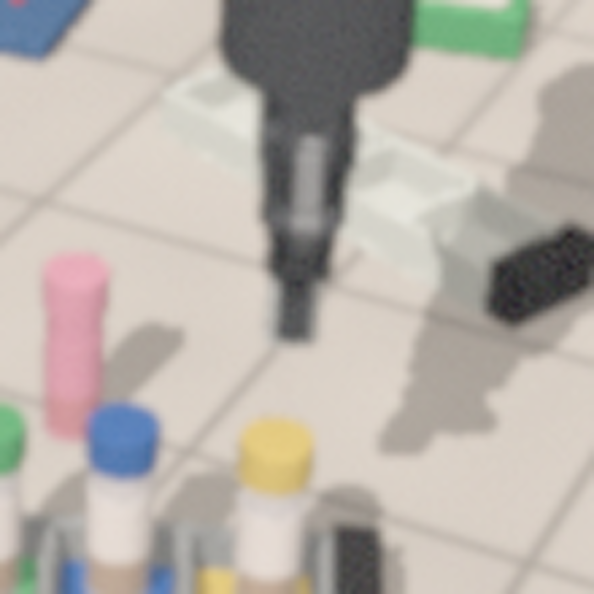

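```bash
python3 - <<'E'
from h import *
p=np.array([0.4204,0.1376,0.1333]);e=np.array([.4,-.917,0])
u=proj("top",[p])[0].astype(int);print("center",u,"observed",u-80+np.array([267,180])/2.5)
for r in(.0425,.057,.065):
  for dz in(-.006,.02,.05): print(r,dz,proj("top",[p+r*e+[0,0,dz]])[0])
print(proj("side",[p,p+[0,0,.05],p+[0,0,.1]]))
im=cv2.imread("pics/a2.png")[100:240,150:330];im=(255*(im/255.)**.45).astype(np.uint8)
cv2.imwrite("pics/a7.png",cv2.resize(im,None,fx=4,fy=4,interpolation=2))
E
```

```text
center [253 320] observed [279.8 312. ]
0.0425 -0.006 [271.5499 312.9465]
0.0425 0.02 [270.5071 313.7281]
0.0425 0.05 [269.2432 314.6753]
0.057 -0.006 [277.7494 310.3761]
0.057 0.02 [276.8478 311.099 ]
0.057 0.05 [275.7552 311.975 ]
0.065 -0.006 [281.1675 308.959 ]
0.065 0.02 [280.3437 309.6495]
0.065 0.05 [279.3455 310.4863]
[[353.2543 257.1499]
 [354.8919 238.0277]
 [356.6143 217.9168]]
```

View pics/a7.png

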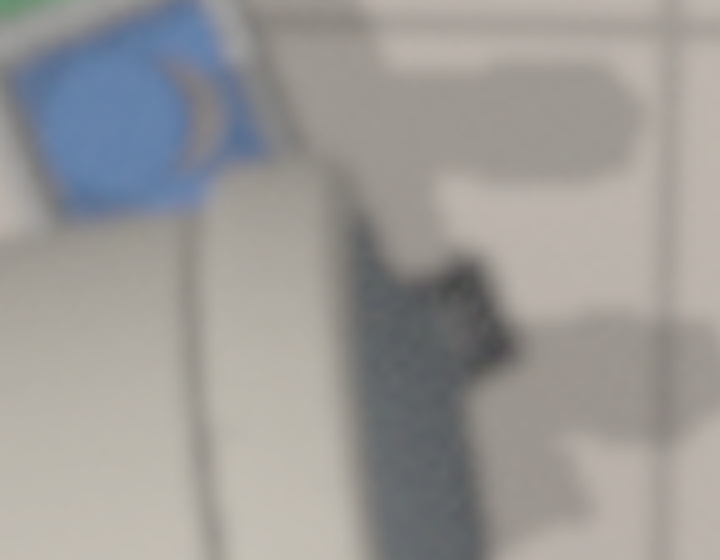

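Call:
send_rows(series=[[[0,0,0,0,0,0,0],[0,0,0,0,0,0,0],[0,0.03,0,0,0,0,0],[0,0,0,0,0,0,0],[0,0,0,0,0,0,0],[0,0,0,0,0,0,0],[0,0,-0.4,0,0,0,0],[0,0,-0.4,0,0,0,0],[0,0,-0.3,0,0,0,0],[0,0,0,0,0,0,0],[0,0,0,0,0,0,0]]])

```text
clock: 6.1
position: [0.4201, 0.1399, 0.0781]
tcp_rot: [-3.075, -0.644, 0.001]
ft_force: [0.7, -0.2, 1.0]
finger_gap: 0.0855
```

```bash
cat > s.py <<'E'
from h import *
import sys
print(sense()["finger_gap"],sense()["position"],sense()["clock"])
x,y=int(sys.argv[2]),int(sys.argv[3])
im=snapshot("side")[y:y+110,x:x+110]
im=(255*(im/255.)**.45).astype(np.uint8)
cv2.imwrite(f"pics/{sys.argv[1]}.png",cv2.resize(im,None,fx=5.4,fy=5.4,interpolation=2)[:,:,::-1])
E
python3 s.py b1 300 200
```

```text
0.0855348561868111 [0.4201 0.1399 0.0781] 6.1
```

View pics/b1.png

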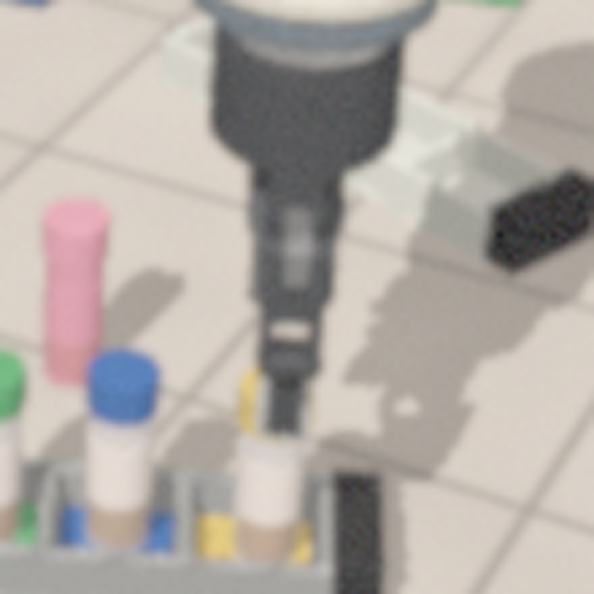

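Call:
send_rows(series=[[[0.06,0.02,-0.2,0,0,0,0],[0,0,-0.2,0,0,0,0],[0,0,0,0,0,0,0],[0,0,0,0,0,0,0]]])

```text
clock: 6.55
position: [0.4229, 0.1409, 0.0576]
tcp_rot: [-3.075, -0.644, 0.002]
ft_force: [-0.1, -0.4, -0.1]
finger_gap: 0.0855
```

```bash
python3 s.py b2 300 200
```

```text
0.08551756630370803 [0.4229 0.1409 0.0576] 6.55
```

View pics/b2.png

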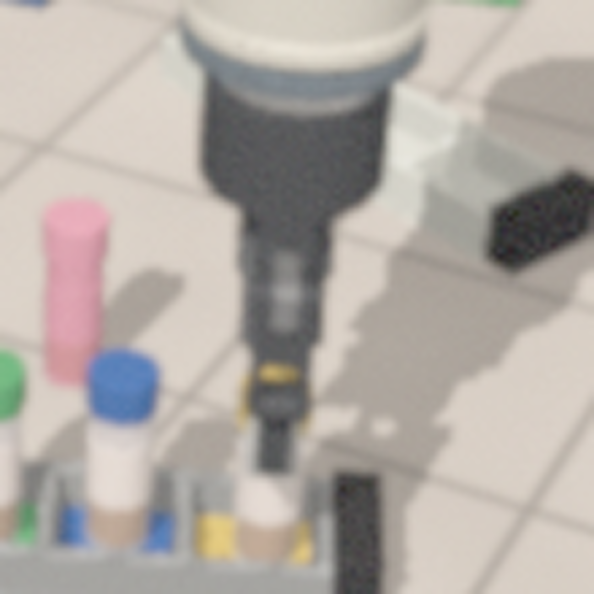

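Call:
send_rows(series=[[[0,0,0,0,0,0,1],[0,0,0,0,0,0,1],[0,0,0,0,0,0,1],[0,0,0,0,0,0,1],[0,0,0,0,0,0,1],[0,0,0,0,0,0,1],[0,0,0,0,0,0,1]]])

```text
clock: 7.3
position: [0.4233, 0.141, 0.058]
tcp_rot: [-3.075, -0.644, -0.001]
ft_force: [-0.4, 1.0, 5.8]
finger_gap: 0.0312
```

```bash
python3 s.py b3 300 200
```

```text
0.03116480425585887 [0.4233 0.141  0.058 ] 7.3
```

View pics/b3.png

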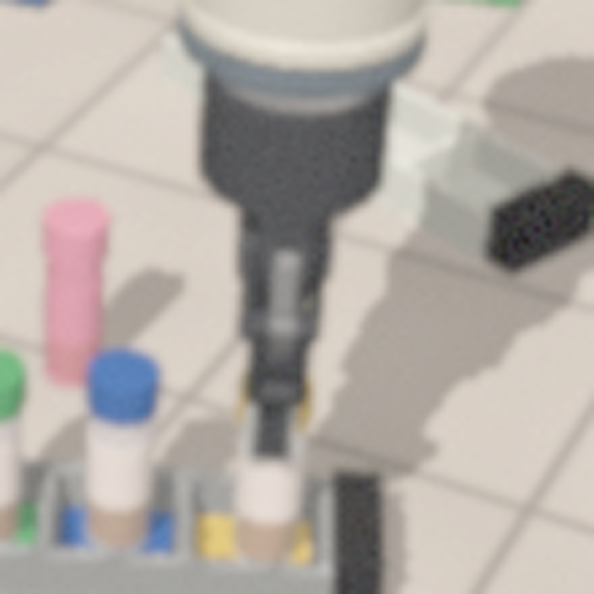

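Call:
send_rows(series=[[[0,0,0.2,0,0,0,1],[0,0,0.4,0,0,0,1],[0,0,0.6,0,0,0,1],[0,0,0.6,0,0,0,1],[0,0,0.6,0,0,0,1],[0,0,0.2,0,0,0,1],[0,0,0,0,0,0,1],[0,0,0,0,0,0,1]]])

```text
clock: 8.15
position: [0.4227, 0.1408, 0.1873]
tcp_rot: [-3.075, -0.644, 0.001]
ft_force: [0.8, 0.0, -0.6]
finger_gap: 0.0313
```

```bash
python3 s.py b4 300 200; python3 -c "
from plant import *;print(sense()['ft_force'])"
```

```text
0.031337425827025554 [0.4227 0.1408 0.1873] 8.15
[ 0.00687939  0.49186266 -0.57357439]
```

View pics/b4.png

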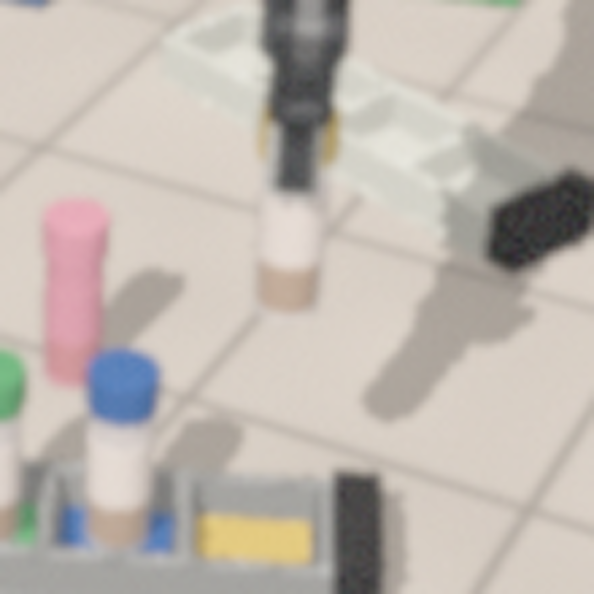

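Call:
send_rows(series=[[[0.341,-0.705,0,0,0,0,1],[0.341,-0.705,0,0,0,0,1],[0.341,-0.705,0,0,0,0,1],[0.341,-0.705,0,0,0,0,1],[0.341,-0.705,0,0,0,0,1],[0.341,-0.705,0,0,0,0,1],[0.341,-0.705,0,0,0,0,1],[0.341,-0.705,0,0,0,0,1],[0.341,-0.705,0,0,0,0,1],[0.341,-0.705,0,0,0,0,1],[0.341,-0.705,0,0,0,0,1],[0,0,0,0,0,0,1]]])

```text
clock: 9.4
position: [0.6116, -0.2508, 0.1855]
tcp_rot: [3.076, 0.64, -0.002]
ft_force: [0.2, 0.6, -0.1]
finger_gap: 0.0313
```

Call:
send_rows(series=[[[0,0,-0.5,0,0,0,1],[0,0,-0.5,0,0,0,1],[0,0,-0.5,0,0,0,1],[0,0,-0.2,0,0,0,1],[0,0,0,0,0,0,1],[0,0,0,0,0,0,1]]])

```text
clock: 10.0
position: [0.6109, -0.2468, 0.1032]
tcp_rot: [3.075, 0.644, 0.0]
ft_force: [0.9, -0.0, -0.9]
finger_gap: 0.031
```

```bash
python3 s.py c1 310 160;python3 shot.py c1t
```

```text
0.031028378437656476 [ 0.6109 -0.2468  0.1032] 10.0
10.05 [ 0.6113 -0.247   0.1038] 0.030991025649323045 [ 0.8367 -0.0036 -0.0567]
```

View pics/c1.png

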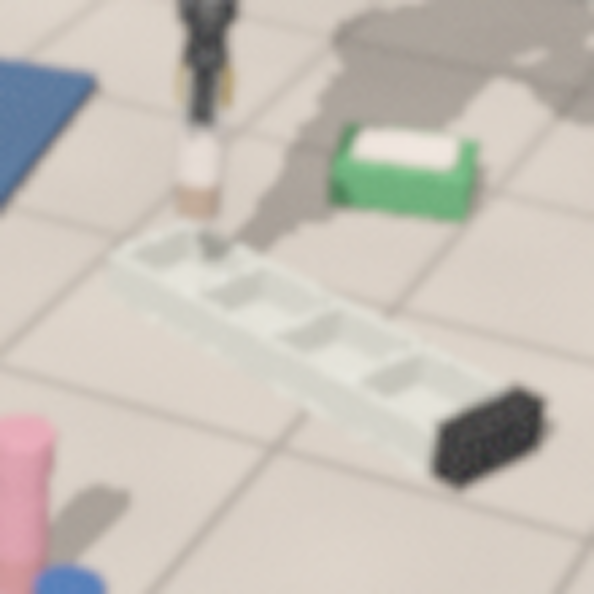

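View pics/c1t.png

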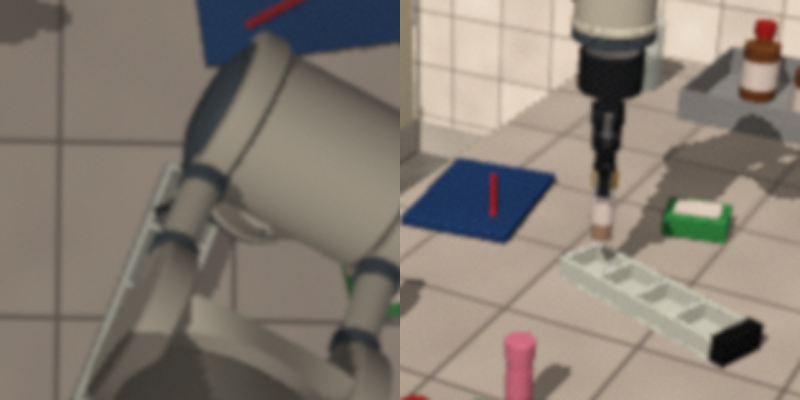

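```bash
python3 - <<'E'
from h import *
p=sense()["position"]
for q in([*p[:2],.054],[*p[:2],.005]): print((proj("side",[q])[0]-[310,160])*5.4)
m=[(195,247),(262,298),(345,345),(425,395)]
W=[.5265,-.214,1.198]
for y in(-.09,-.03,.03,.09):
    c=proj("side",place(W,[[x,y+dy,.028] for x,dy in((-.027,-.027),(-.027,.027),(.027,.027),(.027,-.027))]))
    print(y,((c-[310,160])*5.4).round().tolist())
E
```

```text
[192.1873 214.4029]
[186.8319 290.664 ]
-0.09 [[192.0, 225.0], [258.0, 260.0], [189.0, 288.0], [124.0, 252.0]]
-0.03 [[266.0, 264.0], [335.0, 301.0], [266.0, 331.0], [197.0, 292.0]]
0.03 [[343.0, 305.0], [416.0, 344.0], [347.0, 376.0], [274.0, 335.0]]
0.09 [[425.0, 348.0], [502.0, 389.0], [433.0, 423.0], [355.0, 380.0]]
```

```bash
python3 - <<'E'
from h import *
im=cv2.resize(snapshot("side"),None,fx=6,fy=6,interpolation=2)[:,:,::-1].copy()
im=(255*(im/255.)**.6).astype(np.uint8)
overlay(im,"side",[.5265,-.214,1.198],S=6)
overlay(im,"side",[0.5275,-0.2091,1.1794],col=(0,0,255),S=6)
cv2.imwrite("pics/c2.png",im[190*6:260*6,325*6:425*6])
E
```

```text
(no output)
```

View pics/c2.png

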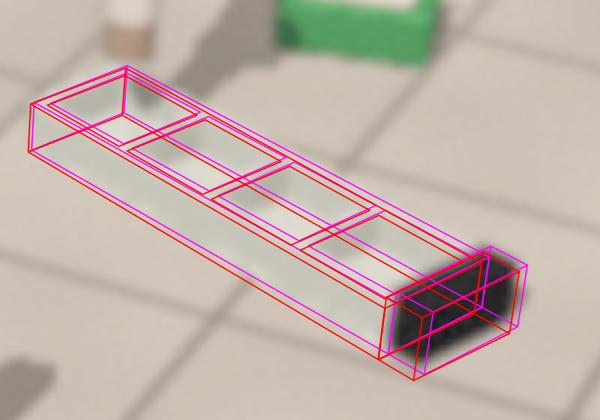

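Call:
send_rows(series=[[[0,0,-0.4,0,0,0,1],[0,0,-0.3,0,0,0,1],[0,0,-0.2,0,0,0,1],[0,0,-0.04,0,0,0,1],[0,0,0,0,0,0,1],[0,0,0,0,0,0,1]]])

```text
clock: 10.8
position: [0.6111, -0.247, 0.0564]
tcp_rot: [3.074, 0.644, 0.001]
ft_force: [-0.2, 0.4, -0.6]
finger_gap: 0.0307
```

```bash
python3 s.py c3 310 160
```

```text
0.030744551047548887 [ 0.6111 -0.247   0.0564] 10.8
```

View pics/c3.png

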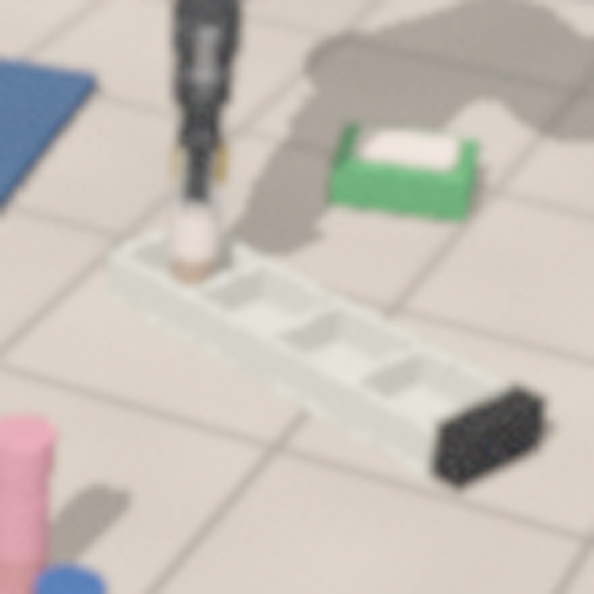

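Call:
send_rows(series=[[[0.08,-0.03,0,0,0,0,1],[0,0,-0.03,0,0,0,1],[0,0,0,0,0,0,1],[0,0,0,0,0,0,1]]])

```text
clock: 11.25
position: [0.6147, -0.2483, 0.0543]
tcp_rot: [-3.075, -0.644, 0.0]
ft_force: [0.7, 0.5, -0.0]
finger_gap: 0.0311
```

Call:
send_rows(series=[[[0,0,0,0,0,0,0.6],[0,0,0,0,0,0,0.3],[0,0,0,0,0,0,0],[0,0,0,0,0,0,0],[0,0,0,0,0,0,0],[0,0,0,0,0,0,0],[0,0,0.4,0,0,0,0],[0,0,0.6,0,0,0,0],[0,0,0.6,0,0,0,0],[0,0,0.6,0,0,0,0],[0,0,0.4,0,0,0,0]]])

```text
clock: 12.35
position: [0.6152, -0.2485, 0.1867]
tcp_rot: [3.074, 0.644, 0.003]
ft_force: [0.3, 0.1, -0.2]
finger_gap: 0.0856
```

```bash
python3 s.py c4 310 160
```

```text
0.08562644796061478 [ 0.6152 -0.2485  0.1867] 12.35
```

View pics/c4.png

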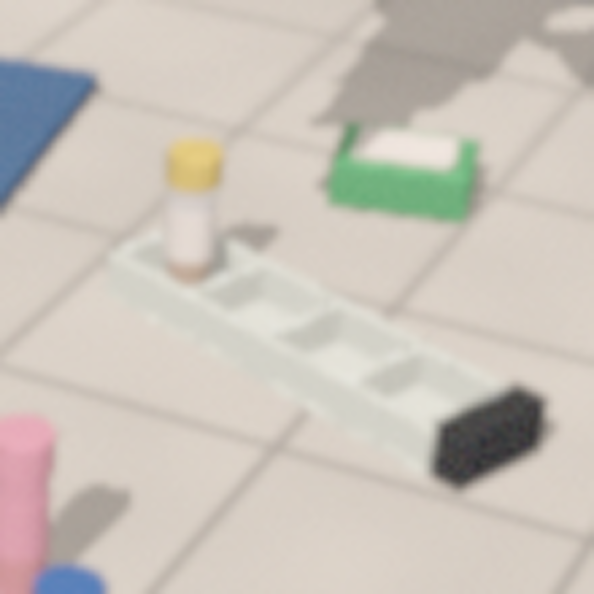

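Call:
send_rows(series=[[[-0.22,0.689,0,0,0,0,0],[-0.22,0.689,0,0,0,0,0],[-0.22,0.689,0,0,0,0,0],[-0.22,0.689,0,0,0,0,0],[-0.22,0.689,0,0,0,0,0],[-0.22,0.689,0,0,0,0,0],[-0.22,0.689,0,0,0,0,0],[-0.22,0.689,0,0,0,0,0],[-0.22,0.689,0,0,0,0,0],[-0.22,0.689,0,0,0,0,0],[-0.22,0.689,0,0,0,0,0],[-0.22,0.689,0,0,0,0,0]]])

```text
clock: 13.6
position: [0.4821, 0.1664, 0.1844]
tcp_rot: [-3.075, -0.644, -0.0]
ft_force: [-0.5, 0.0, 0.3]
finger_gap: 0.0856
```

Call:
send_rows(series=[[[0,0,0,0,0,0,0],[0,0,0,0,0,0,0],[0,0,-0.5,0,0,0,0],[0,0,-0.5,0,0,0,0],[0,0,-0.5,0,0,0,0],[0,0,-0.5,0,0,0,0],[0,0,0,0,0,0,0],[0,0,0,0,0,0,0]]])

```text
clock: 14.4
position: [0.483, 0.1644, 0.0847]
tcp_rot: [3.075, 0.642, -0.001]
ft_force: [-0.2, 0.7, -0.6]
finger_gap: 0.085
```

```bash
python3 s.py d1 275 200
```

```text
0.0850286869819016 [0.483  0.1644 0.0847] 14.4
```

View pics/d1.png

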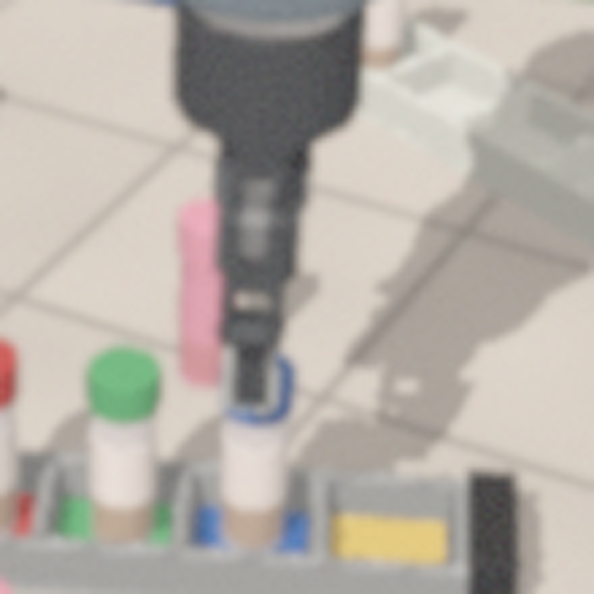

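Call:
send_rows(series=[[[-0.05,-0.02,-0.3,0,0,0,0],[0,0,-0.24,0,0,0,0],[0,0,0,0,0,0,0],[0,0,0,0,0,0,1],[0,0,0,0,0,0,1],[0,0,0,0,0,0,1],[0,0,0,0,0,0,1],[0,0,0,0,0,0,1],[0,0,0,0,0,0,1],[0,0,0,0,0,0,1],[0,0,0,0,0,0,1]]])

```text
clock: 15.55
position: [0.4806, 0.1642, 0.0578]
tcp_rot: [-3.075, -0.644, -0.001]
ft_force: [-0.4, 0.7, 5.6]
finger_gap: 0.0312
```

Call:
send_rows(series=[[[0,0,0.2,0,0,0,1],[0,0,0.4,0,0,0,1],[0,0,0.6,0,0,0,1],[0,0,0.6,0,0,0,1],[0,0,0.6,0,0,0,1],[0,0,0.2,0,0,0,1],[0,0,0,0,0,0,1]]])

```text
clock: 16.25
position: [0.4809, 0.1643, 0.1889]
tcp_rot: [-3.075, -0.644, -0.005]
ft_force: [-0.9, 0.6, -0.4]
finger_gap: 0.031
```

```bash
python3 s.py d2 275 200
```

```text
0.031017078880331513 [0.4809 0.1643 0.1889] 16.25
```

View pics/d2.png

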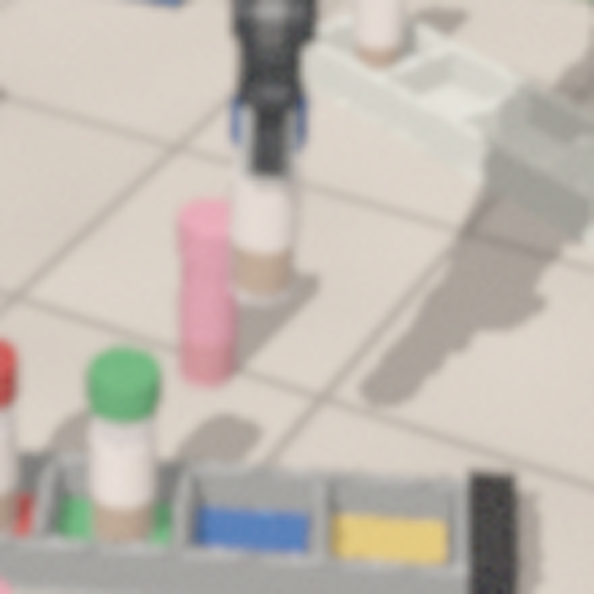

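Call:
send_rows(series=[[[0.14,-0.711,0,0,0,0,1],[0.14,-0.711,0,0,0,0,1],[0.14,-0.711,0,0,0,0,1],[0.14,-0.711,0,0,0,0,1],[0.14,-0.711,0,0,0,0,1],[0.14,-0.711,0,0,0,0,1],[0.14,-0.711,0,0,0,0,1],[0.14,-0.711,0,0,0,0,1],[0.14,-0.711,0,0,0,0,1],[0.14,-0.711,0,0,0,0,1],[0.14,-0.711,0,0,0,0,1],[0,0,0,0,0,0,1]]])

```text
clock: 17.5
position: [0.5572, -0.2307, 0.1853]
tcp_rot: [-3.076, -0.639, 0.002]
ft_force: [0.6, 0.3, -0.0]
finger_gap: 0.0311
```

Call:
send_rows(series=[[[0,0,0,0,0,0,1],[0,0,-0.5,0,0,0,1],[0,0,-0.5,0,0,0,1],[0,0,-0.5,0,0,0,1],[0,0,-0.4,0,0,0,1],[0,0,-0.4,0,0,0,1],[0,0,0,0,0,0,1],[0,0,0,0,0,0,1]]])

```text
clock: 18.3
position: [0.5569, -0.226, 0.0722]
tcp_rot: [-3.074, -0.645, 0.002]
ft_force: [0.4, 0.5, -0.3]
finger_gap: 0.0309
```

```bash
python3 s.py d3 310 160
```

```text
0.030919437879450704 [ 0.5569 -0.226   0.0722] 18.3
```

View pics/d3.png

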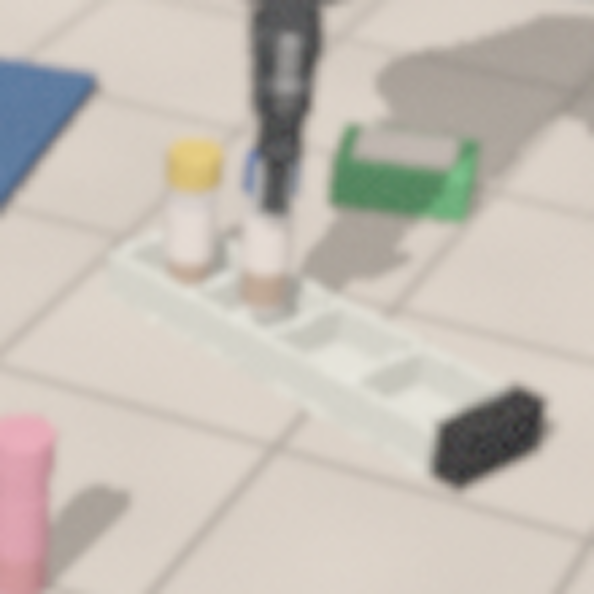

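Call:
send_rows(series=[[[0.06,-0.02,0,0,0,0,1],[0,0,-0.2,0,0,0,1],[0,0,-0.15,0,0,0,1],[0,0,0,0,0,0,1],[0,0,0,0,0,0,1]]])

```text
clock: 18.85
position: [0.5599, -0.2279, 0.0546]
tcp_rot: [-3.074, -0.644, 0.001]
ft_force: [-0.1, 0.2, -0.7]
finger_gap: 0.031
```

Call:
send_rows(series=[[[0,0,0,0,0,0,0.6],[0,0,0,0,0,0,0.3],[0,0,0,0,0,0,0],[0,0,0,0,0,0,0],[0,0,0,0,0,0,0],[0,0,0,0,0,0,0],[0,0,0.4,0,0,0,0],[0,0,0.6,0,0,0,0],[0,0,0.6,0,0,0,0],[0,0,0.6,0,0,0,0],[0,0,0.4,0,0,0,0]]])

```text
clock: 19.95
position: [0.5607, -0.2282, 0.1871]
tcp_rot: [3.074, 0.644, 0.002]
ft_force: [-0.4, -0.4, -0.2]
finger_gap: 0.0852
```

```bash
python3 s.py d4 310 160
```

```text
0.08524503958958861 [ 0.5607 -0.2282  0.1871] 19.95
```

View pics/d4.png

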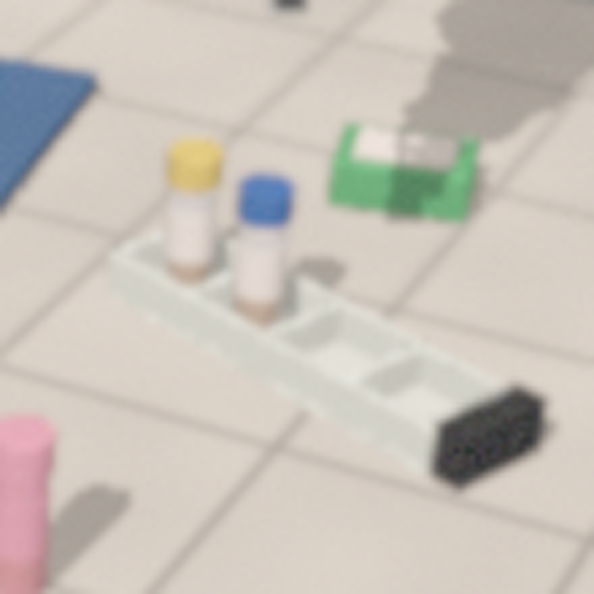

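Call:
send_rows(series=[[[-0.05,0.697,0,0,0,0,0],[-0.05,0.697,0,0,0,0,0],[-0.05,0.697,0,0,0,0,0],[-0.05,0.697,0,0,0,0,0],[-0.05,0.697,0,0,0,0,0],[-0.05,0.697,0,0,0,0,0],[-0.05,0.697,0,0,0,0,0],[-0.05,0.697,0,0,0,0,0],[-0.05,0.697,0,0,0,0,0],[-0.05,0.697,0,0,0,0,0],[-0.05,0.697,0,0,0,0,0],[-0.05,0.697,0,0,0,0,0]]])

```text
clock: 21.2
position: [0.5299, 0.1917, 0.1848]
tcp_rot: [-3.075, -0.644, 0.0]
ft_force: [0.6, 0.6, -0.8]
finger_gap: 0.0853
```

Call:
send_rows(series=[[[0,0,0,0,0,0,0],[0,0,0,0,0,0,0],[0,0,-0.5,0,0,0,0],[0,0,-0.5,0,0,0,0],[0,0,-0.5,0,0,0,0],[0,0,-0.5,0,0,0,0],[0,0,0,0,0,0,0],[0,0,0,0,0,0,0]]])

```text
clock: 22.0
position: [0.5304, 0.1895, 0.0852]
tcp_rot: [3.075, 0.642, -0.001]
ft_force: [-0.0, -0.1, 0.2]
finger_gap: 0.0854
```

```bash
python3 s.py e1 245 200
```

```text
0.08535158375716173 [0.5304 0.1895 0.0852] 22.0
```

View pics/e1.png

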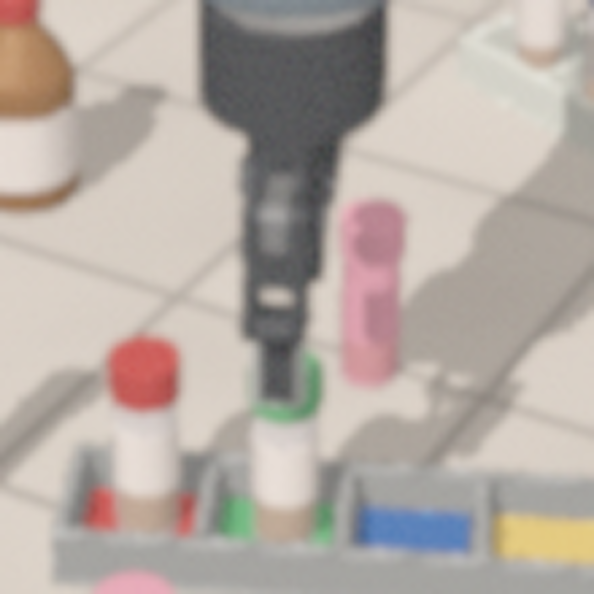

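Call:
send_rows(series=[[[-0.05,-0.02,-0.3,0,0,0,0],[0,0,-0.24,0,0,0,0],[0,0,0,0,0,0,0],[0,0,0,0,0,0,1],[0,0,0,0,0,0,1],[0,0,0,0,0,0,1],[0,0,0,0,0,0,1],[0,0,0,0,0,0,1],[0,0,0,0,0,0,1],[0,0,0,0,0,0,1],[0,0,0,0,0,0,1]]])

```text
clock: 23.15
position: [0.5281, 0.1894, 0.0583]
tcp_rot: [-3.075, -0.644, -0.001]
ft_force: [0.4, 0.7, 6.9]
finger_gap: 0.0313
```

Call:
send_rows(series=[[[0,0,0.2,0,0,0,1],[0,0,0.4,0,0,0,1],[0,0,0.6,0,0,0,1],[0,0,0.6,0,0,0,1],[0,0,0.6,0,0,0,1],[0,0,0.2,0,0,0,1],[0,0,0,0,0,0,1]]])

```text
clock: 23.85
position: [0.5284, 0.1894, 0.1894]
tcp_rot: [-3.075, -0.644, -0.004]
ft_force: [0.5, -0.0, -1.3]
finger_gap: 0.0313
```

```bash
python3 s.py e2 245 200
```

```text
0.031279355836945986 [0.5284 0.1894 0.1894] 23.85
```

View pics/e2.png

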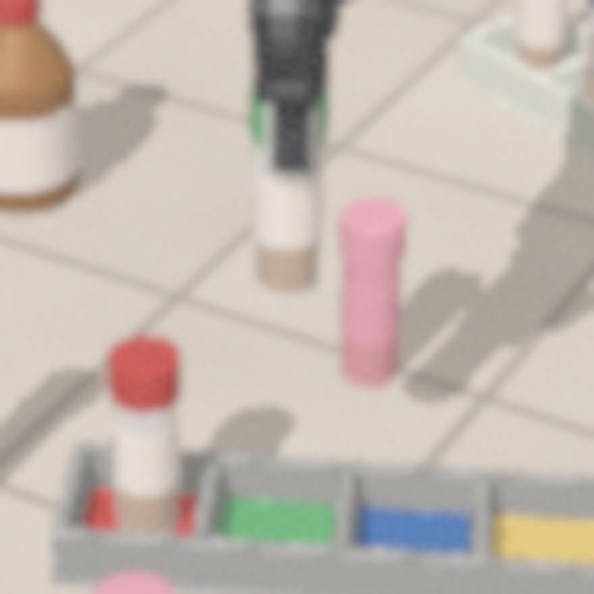

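Call:
send_rows(series=[[[-0.039,-0.661,0,0,0,0,1],[-0.039,-0.661,0,0,0,0,1],[-0.039,-0.661,0,0,0,0,1],[-0.039,-0.661,0,0,0,0,1],[-0.039,-0.661,0,0,0,0,1],[-0.039,-0.661,0,0,0,0,1],[-0.039,-0.661,0,0,0,0,1],[-0.039,-0.661,0,0,0,0,1],[-0.039,-0.661,0,0,0,0,1],[-0.039,-0.661,0,0,0,0,1],[-0.039,-0.661,0,0,0,0,1],[-0.039,-0.661,0,0,0,0,1]]])

```text
clock: 25.1
position: [0.5033, -0.2083, 0.1862]
tcp_rot: [-3.073, -0.643, 0.003]
ft_force: [0.6, 0.2, -0.2]
finger_gap: 0.0311
```

Call:
send_rows(series=[[[0,0,0,0,0,0,1],[0,0,0,0,0,0,1],[0,0,-0.5,0,0,0,1],[0,0,-0.5,0,0,0,1],[0,0,-0.5,0,0,0,1],[0,0,-0.4,0,0,0,1],[0,0,-0.4,0,0,0,1],[0,0,0,0,0,0,1],[0,0,0,0,0,0,1]]])

```text
clock: 26.0
position: [0.5041, -0.2064, 0.0727]
tcp_rot: [-3.074, -0.645, 0.002]
ft_force: [0.2, 0.2, -0.0]
finger_gap: 0.0309
```

```bash
python3 s.py e3 310 160
```

```text
0.030939163167403992 [ 0.5041 -0.2064  0.0727] 26.0
```

View pics/e3.png

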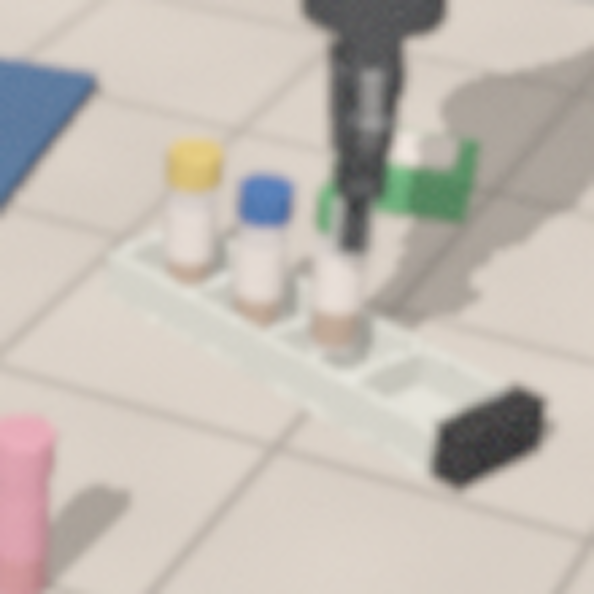

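Call:
send_rows(series=[[[0.03,-0.01,-0.2,0,0,0,1],[0,0,-0.16,0,0,0,1],[0,0,0,0,0,0,1],[0,0,0,0,0,0,1]]])

```text
clock: 26.45
position: [0.5057, -0.2078, 0.0547]
tcp_rot: [-3.075, -0.644, 0.001]
ft_force: [-0.8, 0.5, 0.0]
finger_gap: 0.0311
```

Call:
send_rows(series=[[[0,0,0,0,0,0,0.6],[0,0,0,0,0,0,0.3],[0,0,0,0,0,0,0],[0,0,0,0,0,0,0],[0,0,0,0,0,0,0],[0,0,0,0,0,0,0],[0,0,0.4,0,0,0,0],[0,0,0.6,0,0,0,0],[0,0,0.6,0,0,0,0],[0,0,0.6,0,0,0,0],[0,0,0.4,0,0,0,0]]])

```text
clock: 27.55
position: [0.5062, -0.2081, 0.187]
tcp_rot: [3.074, 0.644, 0.002]
ft_force: [-0.3, -0.6, -0.2]
finger_gap: 0.0851
```

```bash
python3 s.py e4 310 160
```

```text
0.08505195393356096 [ 0.5062 -0.2081  0.187 ] 27.55
```

View pics/e4.png

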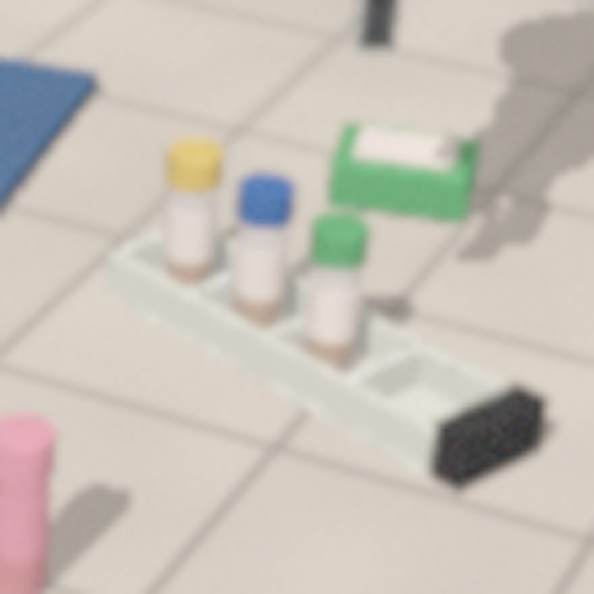

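Call:
send_rows(series=[[[0.133,0.702,0,0,0,0,0],[0.133,0.702,0,0,0,0,0],[0.133,0.702,0,0,0,0,0],[0.133,0.702,0,0,0,0,0],[0.133,0.702,0,0,0,0,0],[0.133,0.702,0,0,0,0,0],[0.133,0.702,0,0,0,0,0],[0.133,0.702,0,0,0,0,0],[0.133,0.702,0,0,0,0,0],[0.133,0.702,0,0,0,0,0],[0.133,0.702,0,0,0,0,0],[0.133,0.702,0,0,0,0,0]]])

```text
clock: 28.8
position: [0.5856, 0.2149, 0.1846]
tcp_rot: [3.075, 0.644, -0.0]
ft_force: [0.8, -0.1, 0.1]
finger_gap: 0.0848
```

Call:
send_rows(series=[[[0,0,0,0,0,0,0],[0,0,0,0,0,0,0],[0,0,-0.5,0,0,0,0],[0,0,-0.5,0,0,0,0],[0,0,-0.5,0,0,0,0],[0,0,-0.5,0,0,0,0],[0,0,0,0,0,0,0],[0,0,0,0,0,0,0]]])

```text
clock: 29.6
position: [0.5856, 0.2125, 0.0853]
tcp_rot: [3.075, 0.642, -0.001]
ft_force: [0.2, 0.8, -0.1]
finger_gap: 0.0854
```

```bash
python3 s.py f1 220 200
```

```text
0.08536148128535102 [0.5856 0.2125 0.0853] 29.6
```

View pics/f1.png

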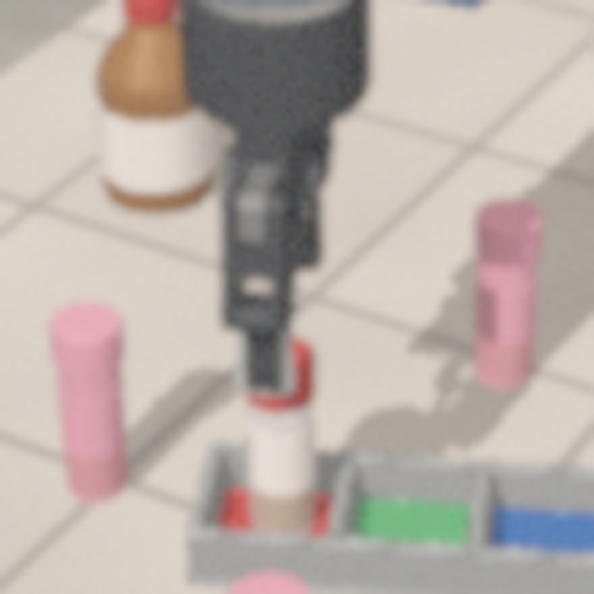

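Call:
send_rows(series=[[[-0.05,-0.02,-0.3,0,0,0,0],[0,0,-0.24,0,0,0,0],[0,0,0,0,0,0,0],[0,0,0,0,0,0,1],[0,0,0,0,0,0,1],[0,0,0,0,0,0,1],[0,0,0,0,0,0,1],[0,0,0,0,0,0,1],[0,0,0,0,0,0,1],[0,0,0,0,0,0,1],[0,0,0,0,0,0,1]]])

```text
clock: 30.75
position: [0.5835, 0.2125, 0.0584]
tcp_rot: [-3.075, -0.644, -0.002]
ft_force: [0.2, 0.9, 5.2]
finger_gap: 0.0309
```

Call:
send_rows(series=[[[0,0,0.2,0,0,0,1],[0,0,0.4,0,0,0,1],[0,0,0.6,0,0,0,1],[0,0,0.6,0,0,0,1],[0,0,0.6,0,0,0,1],[0,0,0.2,0,0,0,1],[0,0,0,0,0,0,1]]])

```text
clock: 31.45
position: [0.5838, 0.2125, 0.1895]
tcp_rot: [-3.075, -0.644, -0.004]
ft_force: [-0.4, -0.2, -0.4]
finger_gap: 0.0309
```

```bash
python3 s.py f2 220 200
```

```text
0.030922885908692216 [0.5838 0.2125 0.1895] 31.45
```

View pics/f2.png

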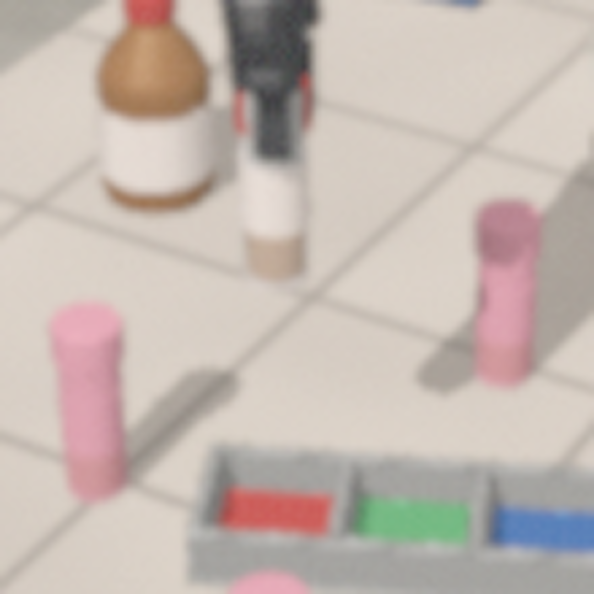

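Call:
send_rows(series=[[[-0.223,-0.666,0,0,0,0,1],[-0.223,-0.666,0,0,0,0,1],[-0.223,-0.666,0,0,0,0,1],[-0.223,-0.666,0,0,0,0,1],[-0.223,-0.666,0,0,0,0,1],[-0.223,-0.666,0,0,0,0,1],[-0.223,-0.666,0,0,0,0,1],[-0.223,-0.666,0,0,0,0,1],[-0.223,-0.666,0,0,0,0,1],[-0.223,-0.666,0,0,0,0,1],[-0.223,-0.666,0,0,0,0,1],[-0.223,-0.666,0,0,0,0,1]]])

```text
clock: 32.7
position: [0.4479, -0.1881, 0.1864]
tcp_rot: [-3.073, -0.643, 0.003]
ft_force: [0.7, 0.1, -0.5]
finger_gap: 0.0312
```

Call:
send_rows(series=[[[0,0,0,0,0,0,1],[0,0,0,0,0,0,1],[0,0,-0.5,0,0,0,1],[0,0,-0.5,0,0,0,1],[0,0,-0.5,0,0,0,1],[0,0,-0.4,0,0,0,1],[0,0,-0.4,0,0,0,1],[0,0,0,0,0,0,1],[0,0,0,0,0,0,1]]])

```text
clock: 33.6
position: [0.4492, -0.1864, 0.0727]
tcp_rot: [-3.074, -0.645, 0.002]
ft_force: [0.0, 0.1, 0.2]
finger_gap: 0.0312
```

```bash
python3 s.py f3 320 160
```

```text
0.031227225745012424 [ 0.4492 -0.1864  0.0727] 33.6
```

View pics/f3.png

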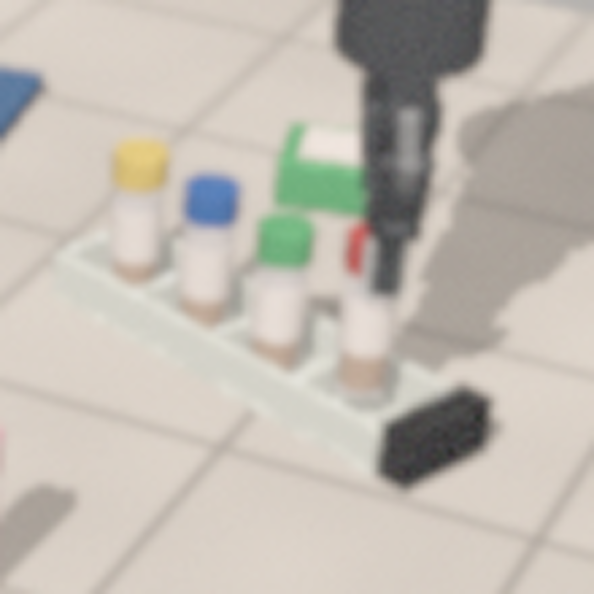

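Call:
send_rows(series=[[[0.03,-0.01,-0.2,0,0,0,1],[0,0,-0.16,0,0,0,1],[0,0,0,0,0,0,1],[0,0,0,0,0,0,1]]])

```text
clock: 34.05
position: [0.4507, -0.1877, 0.0546]
tcp_rot: [-3.075, -0.644, 0.001]
ft_force: [-0.2, 0.9, -0.6]
finger_gap: 0.0308
```

Call:
send_rows(series=[[[0,0,0,0,0,0,0.6],[0,0,0,0,0,0,0.3],[0,0,0,0,0,0,0],[0,0,0,0,0,0,0],[0,0,0,0,0,0,0],[0,0,0,0,0,0,0],[0,0,0.4,0,0,0,0],[0,0,0.6,0,0,0,0],[0,0,0.6,0,0,0,0],[0,0,0.6,0,0,0,0],[0,0,0.4,0,0,0,0]]])

```text
clock: 35.15
position: [0.4511, -0.1879, 0.1869]
tcp_rot: [3.074, 0.644, 0.002]
ft_force: [0.3, -0.3, -0.3]
finger_gap: 0.0855
```

Call:
send_rows(series=[[[0,0.8,0.2,0,0,0,0],[0,0.8,0.2,0,0,0,0],[0,0.8,0,0,0,0,0],[0,0.8,0,0,0,0,0],[0,0.8,0,0,0,0,0],[0,0.8,0,0,0,0,0],[0,0,0,0,0,0,0],[0,0,0,0,0,0,0],[0,0,0,0,0,0,0],[0,0,0,0,0,0,0]]])

```text
clock: 36.15
position: [0.4509, 0.0513, 0.2049]
tcp_rot: [3.075, 0.642, -0.0]
ft_force: [-0.3, 0.5, 0.2]
finger_gap: 0.0854
```

```bash
python3 s.py f4 320 160; python3 - <<'E'
from h import *
t=snapshot("top");s=snapshot("side")
cv2.imwrite("pics/endt.png",t[:,:,::-1]);cv2.imwrite("pics/ends.png",s[:,:,::-1])
W=[.5285,-.213,1.19]
for n in("yellow_bottle","blue_bottle","green_bottle","red_bottle"):
  for c in("side","top"):
    print(n,c,[(round(r["score"],2),np.round(r["extent"]).tolist()) for r in trace(n,c)[:4]])
E
```

```text
0.08544840813536277 [0.4509 0.0513 0.2049] 36.15
yellow_bottle side [(0.61, [346.0, 199.0, 10.0, 29.0])]
yellow_bottle top [(0.68, [426.0, 238.0, 22.0, 16.0])]
blue_bottle side []
blue_bottle top [(0.56, [418.0, 259.0, 18.0, 13.0])]
green_bottle side [(0.95, [269.0, 329.0, 14.0, 45.0]), (0.91, [314.0, 255.0, 8.0, 34.0]), (0.85, [236.0, 276.0, 12.0, 39.0]), (0.83, [371.0, 214.0, 14.0, 29.0])]
green_bottle top [(0.8, [225.0, 207.0, 16.0, 21.0]), (0.61, [408.0, 284.0, 17.0, 8.0]), (0.58, [171.0, 275.0, 25.0, 11.0]), (0.47, [297.0, 259.0, 18.0, 12.0])]
red_bottle side [(0.51, [390.0, 221.0, 10.0, 30.0])]
red_bottle top [(0.63, [399.0, 307.0, 20.0, 14.0]), (0.56, [500.0, 265.0, 35.0, 40.0])]
```

View pics/f4.png

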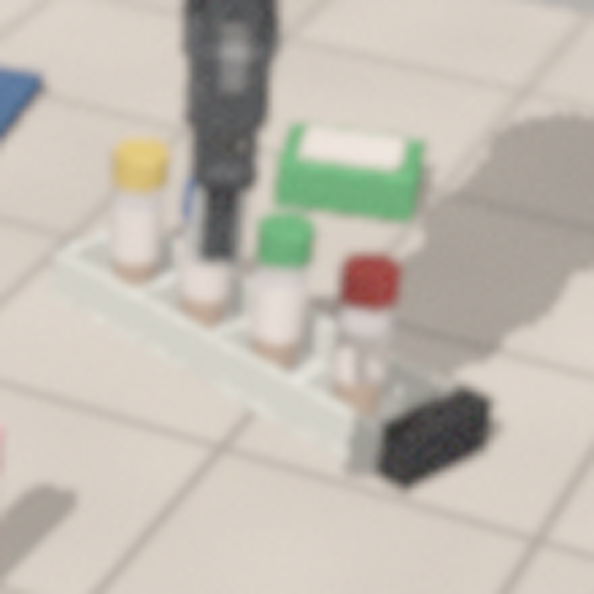

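View pics/endt.png

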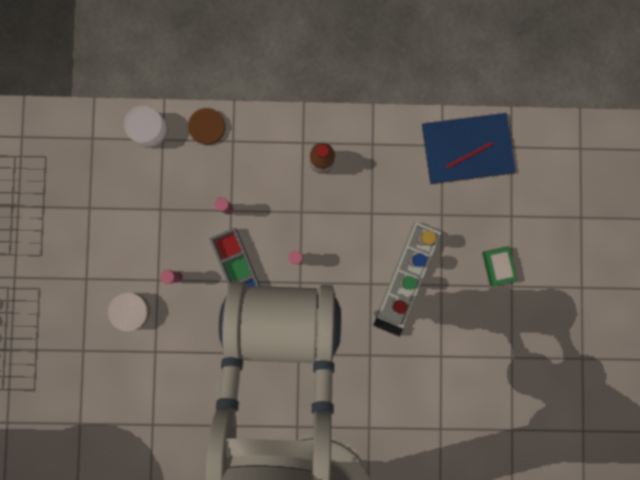

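View pics/ends.png

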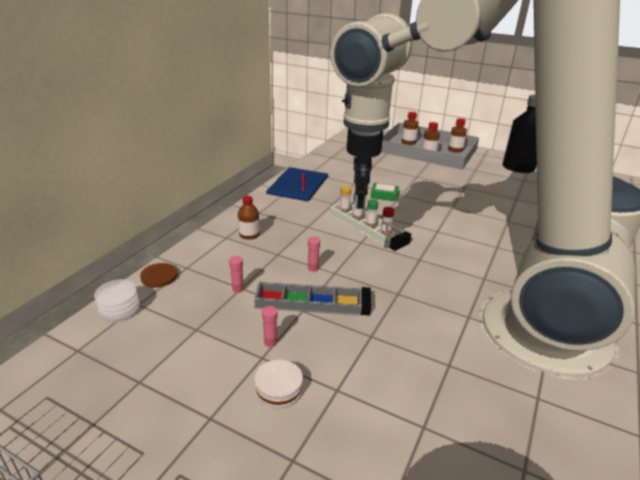

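```bash
python3 - <<'E'
from h import *
a=cv2.imread("pics/endt.png");z=a[218:338,370:450]
cv2.imwrite("pics/endz.png",cv2.resize((255*(z/255.)**.6).astype(np.uint8),None,fx=5,fy=5,interpolation=2))
for n,u in(("y",(428,238)),("b",(419.5,260.5)),("g",(409.5,283.5)),("r",(400,307))): print(n,onz("top",u,.095))
b=cv2.imread("pics/top0.png");d=cv2.absdiff(a,b).max(2)
for n,(x,y,w,h) in dict(brown=(300,135,80,45),dish=(100,285,60,60),box=(480,245,40,45),pinkA=(210,190,30,30),pinkB=(155,262,30,25),pinkC=(285,248,25,22)).items(): print(n,d[y:y+h,x:x+w].mean())
E
```

```text
y [ 0.6101 -0.247   0.095 ]
b [ 0.5589 -0.2282  0.095 ]
g [ 0.5068 -0.2062  0.095 ]
r [ 0.4539 -0.1855  0.095 ]
brown 1.5430555555555556
dish 1.686388888888889
box 2.6727777777777777
pinkA 1.5833333333333333
pinkB 1.5786666666666667
pinkC 1.8854545454545455
```

View pics/endz.png

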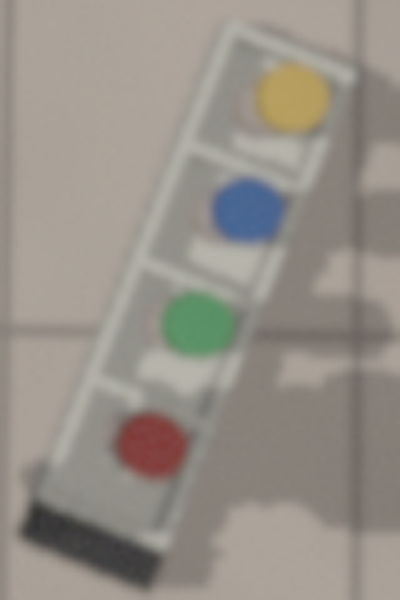

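```bash
python3 -c "
from plant import *;print(hand_in())"
```

```text
the job is handed in; nothing more can be done
None
```

The four bottles are in the white rack in reverse order, and I handed the job in at about 37 s. From the end farthest from the black block, the row reads yellow, blue, green, red.

- **Last checks:** Pictures from both cameras show each bottle upright in its own cell and the grey rack holding only its pads. The wrist force read about zero before each release. The brown bottle, dishes, slide box and the three pink look-alikes look the same as in the first top picture.
- **Fingertip height:** The side camera put the fingertips about 30 mm higher than the stated tool geometry. I set the grasp height from the picture instead, and the fingers stopped at 31 mm on all four caps, against a stated 32 mm.
- **White rack position:** The two cameras differed by up to 8 mm on where the white rack stands. I shifted the placements by up to 5 mm after looking. The red bottle stands a few millimetres off-centre in its cell.
- **Failed detection:** The network missed the blue bottle in the last side picture because the gripper hid it. It found the bottle in the top view.

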